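# Release the bonded heat sink and kit four heat sinks into their foam nests

## Task

Kit the four blue heat sinks: seat each one upright and flat on the bottom of the pink foam recess that has its own shape and size (large square, long, round, small square). The large square one is still held in the bonding jig: tip the jig's black pawl lever well over, away from the heat sink, so that the pawl lifts, then pull the clamp bar fully back by its grip post before taking the heat sink out. Set the heat sinks down without dropping them or tipping them over, and let go of everything.

Things in the scene. Friction and masses are not known exactly. Their poses are not given: they have to be found in the camera images.
- sink_large_mid (a point): Loose light-blue metal heat sink, the LARGE SQUARE one, 56 x 56 x 40 mm high, 0.13 kg. Point: its centre, half-way up; z is up. Starts locked in the jig, on its 6 mm base plate; x along the slide. At -x an end stop (top 36 mm above bench), at both y sides a rib 5 mm high, at +x the clamp jaw, whose lip covers 16 mm of its top. With the bar back it lifts straight out, held by its y sides.
- sink_long_mid (a point): Loose light-blue metal heat sink, the LONG NARROW one, 96 (its x) x 24 (its y) x 34 mm high, 0.09 kg. Point: its centre, half-way up; z is up.
- sink_round_mid (a point): Loose light-blue metal heat sink, the ROUND one with radial fins, 46 mm diameter, 38 mm high, 0.08 kg. Point: its centre, half-way up; z is up.
- sink_small_mid (a point): Loose light-blue metal heat sink, the SMALL SQUARE one, 34 x 34 x 30 mm high, 0.04 kg. Point: its centre, half-way up; z is up.
- nest_large: Fixed pink foam block, 132 (its x) x 92 (its y) x 14 mm high, with a large square recess 72 x 72 mm in the middle of its top, 7 mm deep, floor darker pink. Origin: centre of the underside (recess floor 7 mm, block top 14 mm above it). All four blocks are alike outside; each recess is 16 mm longer and wider than its heat sink.
- nest_long: Fixed pink foam block, 132 (its x) x 92 (its y) x 14 mm high, with a long recess 112 (its x) x 40 mm in the middle of its top, 7 mm deep, floor darker pink. Origin: centre of the underside (recess floor 7 mm, block top 14 mm above it). All four blocks are alike outside; each recess is 16 mm longer and wider than its heat sink.
- nest_round: Fixed pink foam block, 132 (its x) x 92 (its y) x 14 mm high, with a round recess of 62 mm diameter in the middle of its top, 7 mm deep, floor darker pink. Origin: centre of the underside (recess floor 7 mm, block top 14 mm above it). All four blocks are alike outside; each recess is 16 mm longer and wider than its heat sink.
- nest_small: Fixed pink foam block, 132 (its x) x 92 (its y) x 14 mm high, with a small square recess 50 x 50 mm in the middle of its top, 7 mm deep, floor darker pink. Origin: centre of the underside (recess floor 7 mm, block top 14 mm above it). All four blocks are alike outside; each recess is 16 mm longer and wider than its heat sink.
- clamp_grip (a point): Centre of the black grip post on the clamp bar of the fixed jig (base 205 x 84 mm): 18 (x) x 16 (y) x 26 mm high, 66 mm above the bench, on the 44 mm wide jaw (top 53 mm). Its +x, from the clamped sink (centre 52 mm away at -x) to the pawl lever, is the way the bar slides back: 38 mm to its stop, about 2 N, locked until the pawl is lifted.
- pawl_lever (a point): Centre of the black thumb lever (8 (x) x 20 x 32 mm high) of the ratchet pawl, 88 mm from clamp_grip along +x. Upright at the start, z up, 80 mm above the bench; turns on a pin 34 mm below this point. Pushed over along +x by 0.5 rad or more it lifts the pawl out of the rack; stop at 1.0 rad, about 2 N, stays where left.
There are look-alikes about, which are no part of the job. Leave any brown or green look-alike of the part that bears sink_round_mid alone.

How it is judged:
By the outcome, as a careful person would: the job done as asked, in the order asked, and still so for the second after the job is handed in, with the robot touching nothing.
It also fails if it takes over 109 s, if anything falls off the work surface, if the arm or the gripper's body presses on something with over 40 N, if the wrist force passes 120 N, or if a joint passes its speed limit or range.

## Robot

A 6-joint arm with a two-finger parallel gripper is mounted at the origin on the work surface. World frame = base frame: x ahead of the robot, y to its left, z up, the work surface at z = 0. Lengths are in m, angles in rad, forces in N, time in s.
With the tool pointing down it reaches from about 0.25 to 0.775 m from the base axis. Payload 4 kg.
Tool frame: the origin (TCP) lies midway between the tips of the shut fingers; the grasp point (between the pads) lies robot.grip_point_offset behind it (robot.grip_point_offset is the distance from the TCP to the grasp point, in m); z points along the fingers, x is the direction in which the jaws open and shut, and the axes are right-handed (so a half turn about z gives the same grasp; the last joint's range is limited). The gripper opens to 94 mm and grips with 3 to 60 N. Pads are 16 mm wide; open, the fingers measure 119 mm over their backs; the gripper's body (75 mm by 177 mm) begins 78 mm behind the grasp point.
Start: joints at [-1.255, 0.087, 1.371, -0, 1.684, -0.103], TCP at [0.224, -0.502, 0.183] pointing down, gripper open.
Joint ranges: [-3.1, 3.1], [-0.76, 2.03], [0.27, 2.55], [-1.08, 4.22], [0.17, 2.65], [-2.57, 2.57]. Speed limits (rad/s): [2.79, 2.79, 3.14, 3.14, 3.14, 3.14].

## Interface

Orientations are given as [roll, pitch, yaw] about the fixed x, y, z axes, in that order (R = Rz(yaw) Ry(pitch) Rx(roll)).
In Python, from bench import robot, optics, finder gives the robot as it stands. The module is installed in compiled form; this text tells all that it offers.
- The arm moves only by the tool arm_command, never from a script. Its argument "plan" is a list of rows, each a list of 5 numbers: the opening, from 0 (shut) to 1 (fully open), then the shift along the world's x, y, z in m, then the turn about the world's z in degrees. A call has 1 to 10 rows; each row is the pose to reach, as a shift and turn from the pose commanded when the call began; what a row does not reach only later rows make up. A row lasts 1/8 s, in which the tool goes at most 62.5 mm and 10.7 degrees, less where a joint would pass 70% of its speed; a pose out of reach is approached as far as the arm can. A call with a gripper value outside its range is refused whole. The fingers move at their own pace and stop on an object; the grip force is fixed at half the most. Time passes only in rows, so rows that repeat a pose let the fingers close. It gives the time, the measured TCP pose, the force and the opening at its end, in the units of the state.
- robot.get_obs(): the state, without advancing time (a new reading comes with each control period).
- optics.snapshot(name): name is "scene" or "side" or "wrist"; returns a dict with "image" (400x640x3 uint8, red, green, blue), "fx", "fy", "cx", "cy" (pixels), "position" and "rotation" of the camera in the world; the wrist camera has in their place "hand_eye" (4x4, takes a point from camera to tool coordinates, whose origin is the TCP and whose axes are the tool frame's). Camera axes: x right, y down, z forward; pixel columns grow to the right and rows downward; lengths in m; the calibration is good to about 2 mm. A picture is of the moment at which its call begins: read the wrist's pose just before it. There is no depth.
- robot.close_job(): hands the job in, once; it reports no verdict.
Trained networks look in the newest picture that a camera, given by its name, has taken for a name from the list of things; names that differ only in an ending like _2 or _b are one class to them, and where a whole thing is asked for, a point or a joint stands for the part that bears it (a point fixed in the world has none). Each returns a list of dicts, best first, with "p" (0 to 1); they miss things now and then, are a little off and sometimes report something else, mostly with a low value. They report only what shows in the picture. A call takes as long as a camera call. They do not tell look-alikes from the thing itself.
- finder.masks_of(label, camera): "pixels" (400x640 bool, what is visible of it) and "extent" ([left, top, right, bottom] in pixels, round what is visible of it).
The state is a dict: "time": time; "joint_positions": joint angles; "qvel": joint speeds; "joint_torque": joint torques, N m; "tool_pos": TCP position; "ee_rot": TCP orientation; "wrist_force": force on the tool from outside, world axes, zero at the start; "wrist_torque": the same for the moment, N m; "width": finger opening in m.
Only numpy, scipy, OpenCV 4.12 (cv2) and the standard library are available. Lean on these libraries where they do the work, as an engineer would, in place of code of your own. Each camera call takes 0.05 s, during which the arm holds its last target.

## Working session

There is one attempt and no reset: what is moved stays moved. The work goes in short steps, Python scripts to look and compute and a tool call to move; the robot and the scene stay as the last step left them, time stands still between calls to the robot, and variables do not carry over. Pictures are saved under pics/ and viewed, and the job is handed in when it is done.

Besides the shell and the picture viewer there is one more tool, called after ">>>" in YAML: its name, and indented under it one key for each argument. arm_command: Moves the arm, as the interface text tells. Its arguments: {"type":"object","properties":{"plan":{"type":"array","items":{"type":"array","items":{"type":"number"}}}},"required":["plan"]}

```bash
mkdir -p pics; ls; python3 - <<'E'
from bench import robot, optics, finder
import cv2
o=robot.get_obs()
for k in o: print(k,o[k])
print(robot.grip_point_offset)
for n in ["scene","side","wrist"]:
    s=optics.snapshot(n)
    cv2.imwrite(f"pics/{n}0.png",s["image"][:,:,::-1])
    print(n,{k:(v.tolist() if hasattr(v,'tolist') else v) for k,v in s.items() if k!="image"})
E
```

```text
pics
time 0.0
joint_positions [-1.25510427e+00  8.79441811e-02  1.37225846e+00 -2.89863849e-06
  1.68356455e+00 -1.03119592e-01]
qvel [-0.0001778   0.00076582 -0.00144131 -0.00016987  0.002022   -0.00037908]
joint_torque [-5.51946250e-04 -3.40180421e+01 -3.02427578e+01  7.15322443e-02
  3.27354600e-02 -1.69367786e-04]
tool_pos [ 0.22347189 -0.5019073   0.18220799]
ee_rot [-3.14137168e+00  2.16328784e-03 -1.15198476e+00]
wrist_force [0.14668799 0.30463716 0.09715355]
wrist_torque [-0.00119937 -0.04006988  0.06600766]
width 0.09411329078374411
0.0188
scene {'fx': 404.66887756390406, 'fy': 404.66887756390406, 'cx': 323.4916818425991, 'cy': 192.0289957148196, 'position': [1.1246582695420806, -0.4140530609548229, 0.7051093593313797], 'rotation': [-2.27105446833, -0.0016964457709418568, 0.9717989619423988]}
side {'fx': 381.50828995297127, 'fy': 381.50828995297127, 'cx': 325.0229677099059, 'cy': 197.23061527180437, 'position': [0.2953729231162562, 0.756399192030917, 0.5568242998677946], 'rotation': [-2.1275569248523936, 0.012310375340330193, -2.8609956934008456]}
wrist {'fx': 312.91914080740344, 'fy': 312.91914080740344, 'cx': 314.45582581630435, 'cy': 195.09726373005623, 'hand_eye': [[0.9999998944782296, 0.00031948891211976626, -0.00033010659205793863, -0.00041113520142177507], [-0.00021781304963066917, 0.9624038803012069, 0.27162239182117026, -0.07982348517241561], [0.000404476207579882, -0.2716222912575716, 0.9624038483355014, -0.20169010762459724], [0.0, 0.0, 0.0, 1.0]]}
```

View pics/scene0.png

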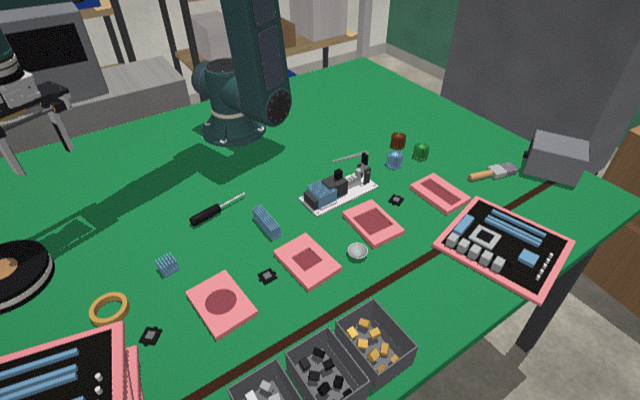

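View pics/side0.png

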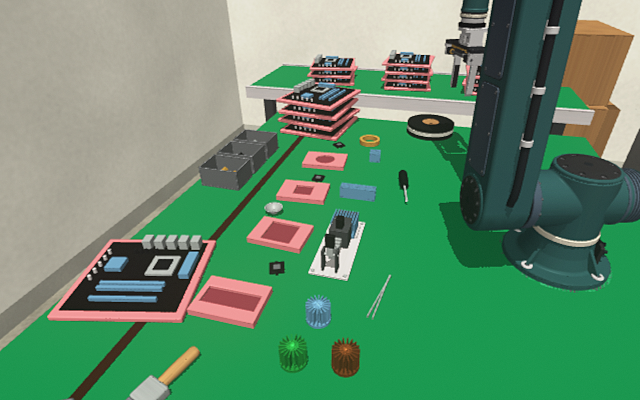

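View pics/wrist0.png

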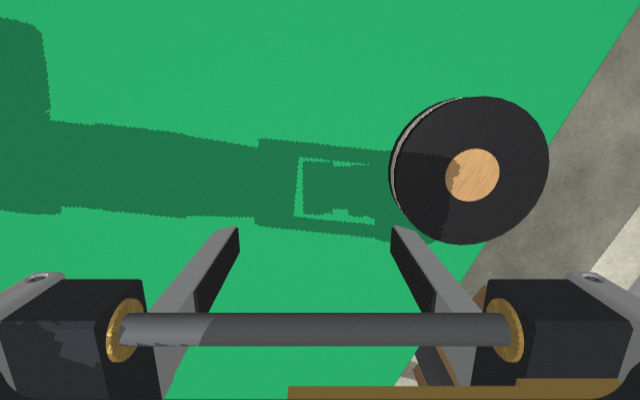

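```bash
cat > h.py <<'E'
import numpy as np, cv2
from scipy.spatial.transform import Rotation as Rr
from scipy.optimize import minimize
from bench import robot, optics, finder
def cam(name):
    o=robot.get_obs() if name=="wrist" else None
    s=optics.snapshot(name)
    K=np.array([[s["fx"],0,s["cx"]],[0,s["fy"],s["cy"]],[0,0,1]])
    if name=="wrist":
        T=np.eye(4);T[:3,:3]=Rr.from_euler('xyz',o["ee_rot"]).as_matrix();T[:3,3]=o["tool_pos"]
        T=T@np.array(s["hand_eye"]);R=T[:3,:3];p=T[:3,3]
    else:
        R=Rr.from_euler('xyz',s["rotation"]).as_matrix();p=np.array(s["position"])
    return dict(img=s["image"],K=K,R=R,p=p)
def proj(c,P):
    q=(np.atleast_2d(P)-c["p"])@c["R"]; q=q@c["K"].T
    return q[:,:2]/q[:,2:]
def atz(c,uv,z):
    d=np.linalg.inv(c["K"])@np.array([uv[0],uv[1],1.]); d=c["R"]@d
    return c["p"]+d*(z-c["p"][2])/d[2]
def box(x,y,yaw,L,W,z0,z1):
    a=np.array([[i*L/2,j*W/2] for i,j in((-1,-1),(1,-1),(1,1),(-1,1))])
    r=np.array([[np.cos(yaw),-np.sin(yaw)],[np.sin(yaw),np.cos(yaw)]])
    a=a@r.T+[x,y]
    return np.array([[*p,z] for z in(z0,z1) for p in a])
def cyl(x,y,D,z0,z1):
    t=np.linspace(0,2*np.pi,40,endpoint=False)
    return np.array([[x+D/2*np.cos(a),y+D/2*np.sin(a),z] for z in(z0,z1) for a in t])
def sil(c,P):
    S=8
    h=cv2.convexHull(np.float32(proj(c,P)))
    m=np.zeros((400,640),np.uint8); cv2.fillConvexPoly(m,np.int32(np.round(h*256)),255,lineType=cv2.LINE_AA,shift=8)
    return m/255.
def fit(pairs,model,x0,steps):
    def cost(v):
        s=0
        for c,m in pairs:
            a=sil(c,model(v)); s+=1-np.minimum(a,m).sum()/np.maximum(a,m).sum()
        return s/len(pairs)
    n=len(x0);sim=np.vstack([x0]+[np.array(x0)+np.eye(n)[i]*steps[i] for i in range(n)])
    r=minimize(cost,x0,method="Nelder-Mead",options=dict(initial_simplex=sim,xatol=1e-4,fatol=1e-5,maxiter=400))
    return r.x,1-r.fun
E
python3 - <<'E'
from h import *
import pickle
cs={n:cam(n) for n in("scene","side")}
D={}
for l in ["sink_large_mid","sink_long_mid","sink_round_mid","sink_small_mid","nest_large","nest_long","nest_round","nest_small","clamp_grip","pawl_lever"]:
    for n in cs:
        r=finder.masks_of(l,n); D[l,n]=r
        for d in r:
            v,u=np.nonzero(d["pixels"]); print(l,n,round(d["p"],2),[int(a) for a in d["extent"]],len(u),atz(cs[n],(u.mean(),v.mean()),.015).round(3)[:2])
pickle.dump((cs,D),open("d0.pkl","wb"))
E
```

```text
sink_large_mid scene 0.66 [305, 182, 338, 209] 495 [0.454 0.041]
sink_large_mid scene 0.63 [388, 151, 400, 169] 255 [0.446 0.301]
sink_large_mid side 0.74 [331, 213, 359, 237] 218 [0.452 0.009]
sink_long_mid scene 0.65 [253, 206, 280, 237] 513 [ 0.466 -0.132]
sink_long_mid side 0.97 [337, 183, 376, 203] 537 [ 0.464 -0.127]
sink_round_mid scene 0.83 [412, 143, 429, 157] 227 [0.459 0.396]
sink_round_mid scene 0.65 [385, 149, 402, 172] 277 [0.444 0.302]
sink_round_mid scene 0.51 [388, 134, 404, 152] 230 [0.376 0.377]
sink_round_mid scene 0.24 [183, 271, 258, 339] 2762 [ 0.622 -0.315]
sink_round_mid side 0.71 [306, 297, 332, 327] 664 [0.445 0.304]
sink_round_mid side 0.6 [280, 334, 307, 371] 905 [0.46  0.398]
sink_round_mid side 0.56 [330, 337, 359, 377] 951 [0.376 0.381]
sink_small_mid scene 0.74 [158, 258, 180, 274] 357 [ 0.463 -0.373]
sink_small_mid side 0.54 [369, 150, 382, 162] 132 [ 0.456 -0.363]
sink_small_mid side 0.33 [329, 213, 352, 261] 599 [0.464 0.058]
nest_large scene 0.75 [342, 197, 404, 247] 1697 [0.613 0.081]
nest_large scene 0.24 [271, 234, 340, 291] 2155 [ 0.625 -0.115]
nest_large side 0.92 [247, 215, 313, 251] 1611 [0.597 0.104]
nest_long scene 0.89 [407, 173, 468, 217] 1373 [0.629 0.298]
nest_long side 0.71 [187, 276, 275, 326] 2967 [0.611 0.323]
nest_round scene 0.64 [184, 273, 258, 339] 2820 [ 0.622 -0.315]
nest_round side 0.72 [298, 153, 347, 171] 711 [ 0.603 -0.289]
nest_round side 0.53 [330, 213, 353, 248] 548 [0.464 0.054]
nest_small scene 0.96 [273, 234, 339, 288] 2076 [ 0.624 -0.116]
nest_small side 0.77 [275, 178, 329, 204] 1016 [ 0.606 -0.09 ]
nest_small side 0.69 [188, 274, 272, 329] 3005 [0.611 0.322]
clamp_grip scene 0.56 [321, 166, 358, 197] 519 [0.441 0.107]
pawl_lever scene 0.54 [353, 153, 371, 177] 171 [0.414 0.207]
pawl_lever side 0.64 [326, 233, 336, 258] 209 [0.476 0.11 ]
pawl_lever side 0.53 [369, 150, 379, 164] 127 [ 0.456 -0.364]
```

```bash
cat > f1.py <<'E'
from h import *
import pickle
cs,D=pickle.load(open("d0.pkl","rb"))
def col(c,lo,hi,x,y,r):
    hsv=cv2.cvtColor(c["img"],cv2.COLOR_RGB2HSV); m=cv2.inRange(hsv,lo,hi)
    u=proj(c,[x,y,.015])[0]; 
    n,lab,st,ce=cv2.connectedComponentsWithStats(cv2.morphologyEx(m,cv2.MORPH_CLOSE,np.ones((3,3),np.uint8)))
    i=1+np.argmin([np.hypot(*(q-u)) for q in ce[1:]])
    k=np.uint8(lab==i); cn,_=cv2.findContours(k,cv2.RETR_EXTERNAL,cv2.CHAIN_APPROX_NONE); k=np.zeros_like(k);cv2.drawContours(k,cn,-1,1,-1)
    return k.astype(float)
if __name__=="__main__":
    for c,p in((cs["scene"],(215,290)),(cs["scene"],(221,301)),(cs["scene"],(266,222)),(cs["scene"],(395,160)),(cs["side"],(358,190)),(cs["side"],(318,310)),(cs["side"],(300,190)),(cs["side"],(375,156))):
        print(p,cv2.cvtColor(c["img"],cv2.COLOR_RGB2HSV)[p[1]-1:p[1]+2,p[0]-1:p[0]+2].reshape(-1,3)[::4].tolist())
E
python3 f1.py; python3 - <<'E'
import cv2
a=cv2.imread('pics/scene0.png'); 
cv2.imwrite('pics/sc_crop.png',cv2.resize(a[120:260,240:440],None,fx=4,fy=4,interpolation=2))
a=cv2.imread('pics/side0.png'); 
cv2.imwrite('pics/si_crop.png',cv2.resize(a[190:390,230:410],None,fx=3,fy=3,interpolation=2))
E
```

```text
(215, 290) [[178, 90, 236], [179, 96, 207], [179, 103, 144]]
(221, 301) [[176, 124, 152], [177, 119, 150], [176, 122, 151]]
(266, 222) [[101, 92, 149], [102, 96, 144], [102, 92, 142]]
(395, 160) [[102, 100, 115], [102, 104, 103], [100, 95, 102]]
(358, 190) [[99, 106, 156], [99, 105, 153], [99, 105, 153]]
(318, 310) [[99, 109, 176], [99, 109, 147], [98, 111, 126]]
(300, 190) [[179, 132, 157], [179, 132, 159], [179, 134, 158]]
(375, 156) [[100, 107, 148], [99, 107, 155], [100, 109, 155]]
```

View pics/sc_crop.png

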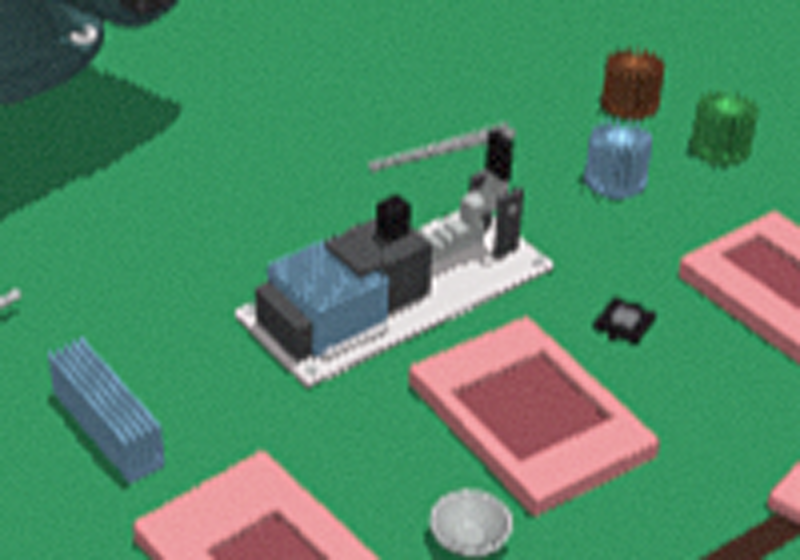

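View pics/si_crop.png

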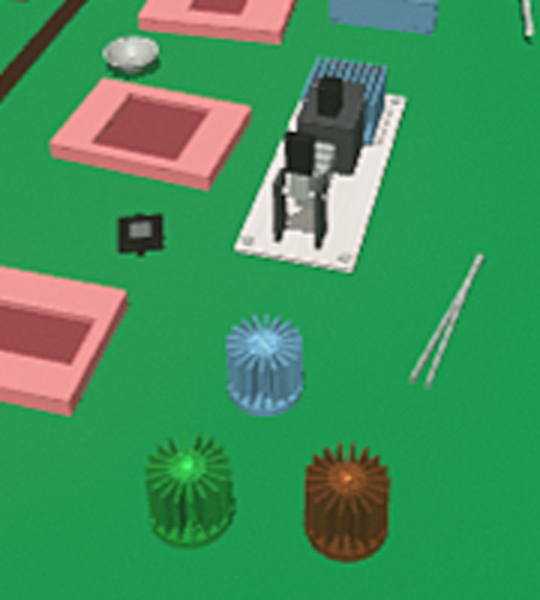

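```bash
cat > f2.py <<'E'
from f1 import *
PL,PH=(165,50,60),(180,255,255); BL,BH=(93,60,60),(112,200,255)
def run(name,xy,lo,hi,mod,x0,st):
    prs=[(cs[n],col(cs[n],lo,hi,*xy,0)) for n in cs]
    for p,t in((prs,"both"),(prs[:1],"scene"),(prs[1:],"side")):
        v,i=max((fit(p,mod,[*x0[:2],a],st) for a in (x0[2] if len(x0)>2 else [0])) if len(x0)>2 else [fit(p,mod,x0,st)],key=lambda r:r[1])
        print(name,t,v.round(4),round(i,3),[int(m.sum()) for _,m in p])
st=[.01,.01,.2]
A=[-.9,-.3,.3,.9,1.57]
for n,xy in(("large",(.605,.095)),("long",(.62,.31)),("round",(.612,-.3)),("small",(.615,-.1))):
    run("nest_"+n,xy,PL,PH,lambda v:box(*v,.132,.092,0,.014),[*xy,A],st)
run("long",(.465,-.13),BL,BH,lambda v:box(*v,.096,.024,0,.034),[.465,-.13,A],st)
run("small",(.46,-.37),BL,BH,lambda v:box(*v,.034,.034,0,.03),[.46,-.37,[0,.4,.8,1.2]],st)
run("round",(.445,.303),BL,BH,lambda v:cyl(*v,.046,0,.038),[.445,.303],st[:2])
E
python3 f2.py
```

```text
nest_large both [ 0.6012  0.0889 -0.0828] 0.592 [1553, 534]
nest_large scene [ 0.6012  0.0905 -0.0677] 0.878 [1553]
nest_large side [ 0.6226  0.0564 -1.0756] 0.339 [534]
nest_long both [ 0.6226  0.3027 -0.0106] 0.194 [9334, 777]
nest_long scene [ 0.8988  0.2516 -2.8869] 0.27 [9334]
nest_long side [0.6391 0.2893 2.2884] 0.282 [777]
nest_round both [ 0.6084 -0.3119  0.0811] 0.588 [2686, 205]
nest_round scene [ 0.6084 -0.3119  0.077 ] 0.912 [2686]
nest_round side [ 0.6132 -0.3227  0.1678] 0.273 [205]
nest_small both [ 0.6119 -0.1085  0.0766] 0.502 [2042, 120]
nest_small scene [ 0.6119 -0.1084  0.0767] 0.896 [2042]
nest_small side [ 0.6241 -0.1643  1.9316] 0.13 [120]
long both [ 0.4661 -0.1313 -0.0187] 0.84 [504, 511]
long scene [ 0.4636 -0.1312 -0.0215] 0.855 [504]
long side [ 0.4657 -0.1281  0.0483] 0.838 [511]
small both [ 0.4575 -0.3721  1.6962] 0.758 [350, 119]
small scene [ 0.4576 -0.3724  1.5894] 0.834 [350]
small side [ 0.4591 -0.3725  0.1432] 0.703 [119]
round both [0.445  0.3029] 0.778 [249, 671]
round scene [0.4468 0.2979] 0.764 [249]
round side [0.4456 0.3034] 0.805 [671]
```

```bash
python3 - <<'E'
s=open('f1.py').read()
s=s.replace("m=cv2.inRange(hsv,lo,hi)","hsv[...,0]=(hsv[...,0].astype(int)+20)%180;m=cv2.inRange(hsv,lo,hi)")
s=s.replace("cv2.morphologyEx(m,cv2.MORPH_CLOSE,np.ones((3,3),np.uint8))","m")
open('f1.py','w').write(s)
s=open('f2.py').read()
s=s.replace("PL,PH=(165,50,60),(180,255,255); BL,BH=(93,60,60),(112,200,255)","PL,PH=(8,70,40),(26,160,255); BL,BH=(112,55,40),(132,200,255)")
open('f2.py','w').write(s)
E
python3 f2.py
```

```text
nest_large both [ 0.6032  0.0897 -0.0543] 0.91 [1630, 1575]
nest_large scene [ 0.6022  0.0895 -0.0555] 0.918 [1630]
nest_large side [ 0.6055  0.09   -0.0556] 0.905 [1575]
nest_long both [0.617  0.311  0.0283] 0.695 [1301, 5622]
nest_long scene [0.6147 0.3101 0.024 ] 0.898 [1301]
nest_long side [6.201e-01 3.123e-01 4.000e-04] 0.501 [5622]
nest_round both [ 0.6094 -0.3127  0.0838] 0.896 [2782, 662]
nest_round scene [ 0.6094 -0.3128  0.0772] 0.942 [2782]
nest_round side [ 0.6099 -0.3113  0.1234] 0.858 [662]
nest_small both [ 0.6139 -0.1092  0.0786] 0.906 [2133, 985]
nest_small scene [ 0.6131 -0.1095  0.076 ] 0.934 [2133]
nest_small side [ 0.6164 -0.1085  0.0798] 0.882 [985]
long both [ 0.4638 -0.1308 -0.0156] 0.848 [512, 513]
long scene [ 0.4629 -0.1309 -0.0162] 0.868 [512]
long side [ 0.4657 -0.1281  0.0466] 0.841 [513]
small both [ 0.458  -0.3718  0.1242] 0.718 [316, 119]
small scene [ 0.4592 -0.3726  1.5862] 0.753 [316]
small side [ 0.4591 -0.3725  0.1432] 0.703 [119]
round both [0.4454 0.302 ] 0.777 [252, 662]
round scene [0.4471 0.2985] 0.773 [252]
round side [0.4458 0.3032] 0.795 [662]
```

```bash
python3 - <<'E'
from f1 import *
def tri(a,b):
    A=[];B=[]
    for c,u in((cs["scene"],a),(cs["side"],b)):
        d=c["R"]@np.linalg.inv(c["K"])@np.array([*u,1.]);d/=np.linalg.norm(d)
        M=np.eye(3)-np.outer(d,d);A.append(M);B.append(M@c["p"])
    x=np.linalg.lstsq(np.vstack(A),np.hstack(B),rcond=None)[0]
    return x.round(4),[(proj(c,x)[0]-u).round(1) for c,u in((cs["scene"],a),(cs["side"],b))]
# crop->full
S=lambda x,y:(240+x/4,120+y/4); Z=lambda x,y:(230+x/3,190+y/3)
print("lever",tri(S(499,155),Z(300,153)))
print("grip",tri(S(393,219),Z(330,98)))
for c,u,z in((cs["scene"],S(499,155),.08),(cs["side"],Z(300,153),.08),(cs["scene"],S(393,219),.066),(cs["side"],Z(330,98),.066)): print(atz(c,u,z).round(4))
E
```

```text
lever (array([0.4585, 0.1753, 0.0776]), [array([0., 0.]), array([ 0., -0.])])
grip (array([0.4596, 0.088 , 0.0622]), [array([0.1, 0.1]), array([ 0.1, -0.1])])
[0.4609 0.1731 0.08  ]
[0.4578 0.1782 0.08  ]
[0.4632 0.085  0.066 ]
[0.4585 0.0935 0.066 ]
```

>>> arm_command:
  plan:
    - [1, 0.03, 0.02, 0, -4]
    - [1, 0.08, 0.045, -0.01, -10]
    - [1, 0.13, 0.075, -0.025, -16]
    - [1, 0.18, 0.1, -0.045, -21]
    - [1, 0.22, 0.12, -0.06, -24]
    - [1, 0.234, 0.13, -0.063, -24]
    - [1, 0.234, 0.13, -0.063, -24]

```text
time: 2.12
tool_pos: [0.4578, -0.3722, 0.1204]
ee_rot: [3.141, -0.0, -1.569]
wrist_force: [-0.8, -1.3, 0.2]
width: 0.094
```

```bash
python3 - <<'E'
from h import *
o=robot.get_obs();print(o["time"],o["tool_pos"],o["ee_rot"],o["wrist_force"])
c=cam("wrist");cv2.imwrite("pics/w1.png",c["img"][:,:,::-1])
import pickle;pickle.dump(c,open("w1.pkl","wb"))
for d in finder.masks_of("sink_small_mid","wrist"): 
    v,u=np.nonzero(d["pixels"]);print(d["p"],d["extent"],cv2.minAreaRect(np.float32(np.c_[u,v])),atz(c,(u.mean(),v.mean()),.02))
E
```

```text
2.125 [ 0.45784726 -0.37216894  0.12038574] [ 3.14081147e+00 -2.45428295e-04 -1.56873753e+00] [-0.76071127 -1.30342929  0.17334797]
0.9 [293.5, 165.6, 332.9, 210.3] ((310.8353576660156, 188.51829528808594), (40.08665084838867, 36.00068283081055), 83.6598129272461) [ 0.4605529  -0.36770694  0.02      ]
```

View pics/w1.png

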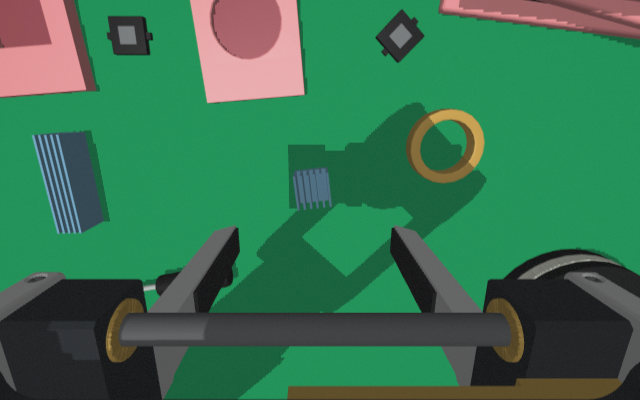

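```bash
cat > fw.py <<'E'
from h import *
import h
# colour-mask fit in one wrist view
def cmask(c,lo,hi,u):
    hsv=cv2.cvtColor(c["img"],cv2.COLOR_RGB2HSV);hsv[...,0]=(hsv[...,0].astype(int)+20)%180
    m=cv2.inRange(hsv,lo,hi);m=cv2.morphologyEx(m,cv2.MORPH_CLOSE,np.ones((5,5),np.uint8))
    n,lab,st,ce=cv2.connectedComponentsWithStats(m)
    ok=[i for i in range(1,n) if st[i,4]>80]
    i=min(ok,key=lambda i:np.hypot(*(ce[i]-u)))
    k=np.uint8(lab==i); cn,_=cv2.findContours(k,cv2.RETR_EXTERNAL,cv2.CHAIN_APPROX_NONE); k=np.zeros_like(k);cv2.drawContours(k,cn,-1,1,-1)
    return k.astype(float)
PL,PH=(8,70,30),(26,170,255); BL,BH=(112,40,25),(134,220,255)
def fbox(c,u,L,W,z0,z1,x0,yaws,lo=BL,hi=BH):
    m=cmask(c,lo,hi,u);r=[]
    for a in yaws: r.append(fit([(c,m)],lambda v:box(*v,L,W,z0,z1),[*x0,a],[.008,.008,.15]))
    v,i=max(r,key=lambda q:q[1]);return v.round(4),round(i,3),int(m.sum())
def fcyl(c,u,D,z0,z1,x0):
    m=cmask(c,BL,BH,u);return fit([(c,m)],lambda v:cyl(*v,D,z0,z1),x0,[.008,.008]),int(m.sum())
E
python3 - <<'E'
from fw import *
import pickle
c=pickle.load(open("w1.pkl","rb"))
print(fbox(c,(312,188),.034,.034,0,.03,(.459,-.369),[-.3,0,.2,.5]))
print(fbox(c,(70,185),.096,.024,0,.034,(.464,-.131),[-.1,.1]))
print(fbox(c,(250,40),.034,.034,0,.03,(.6,-.3),[-.3]) if 0 else "")
E
```

```text
(array([ 0.4582, -0.3692,  0.1306]), np.float64(0.883), 1322)
(array([ 0.4642, -0.1276,  0.0157]), np.float64(0.944), 4910)
```

>>> arm_command:
  plan:
    - [1, 0, 0.003, -0.03, 4]
    - [1, 0, 0.003, -0.07, 7.5]
    - [1, 0, 0.003, -0.1, 7.5]
    - [1, 0, 0.003, -0.11, 7.5]
    - [1, 0, 0.003, -0.11, 7.5]
    - [0, 0, 0.003, -0.11, 7.5]
    - [0, 0, 0.003, -0.11, 7.5]
    - [0, 0, 0.003, -0.11, 7.5]
    - [0, 0, 0.003, -0.11, 7.5]
    - [0, 0, 0.003, -0.11, 7.5]

```text
time: 3.48
tool_pos: [0.4577, -0.3695, 0.0105]
ee_rot: [-3.142, -0.0, -1.44]
wrist_force: [0.5, 0.1, 0.8]
width: 0.0476
```

>>> arm_command:
  plan:
    - [0, 0, 0, 0, 0]
    - [0, 0, 0, 0, 0]
    - [0, 0, 0, 0, 0]
    - [0, 0, 0, 0, 0]

```text
time: 3.98
tool_pos: [0.4576, -0.3695, 0.0104]
ee_rot: [3.141, -0.0, -1.44]
wrist_force: [-0.3, 0.4, -0.8]
width: 0.0074
```

```bash
python3 - <<'E'
from h import *
c=cam("wrist");cv2.imwrite("pics/w2.png",c["img"][:,:,::-1])
for n in("scene","side"):
    c=cam(n);u=proj(c,[.458,-.37,.02])[0].astype(int);print(u)
    cv2.imwrite(f"pics/{n}2.png",cv2.resize(c["img"][max(0,u[1]-60):u[1]+60,max(0,u[0]-80):u[0]+80,::-1],None,fx=4,fy=4,interpolation=2))
E
```

```text
[167 262]
[374 153]
```

View pics/w2.png

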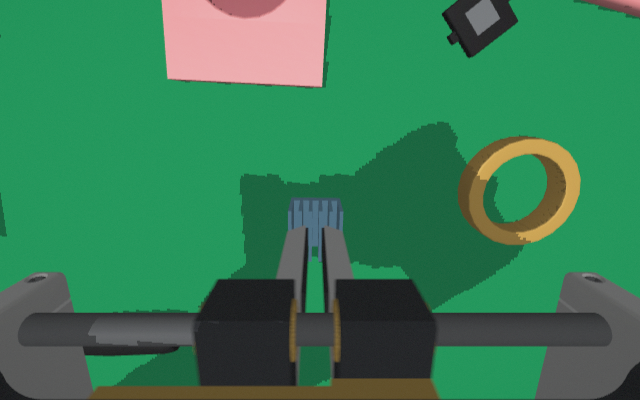

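View pics/scene2.png

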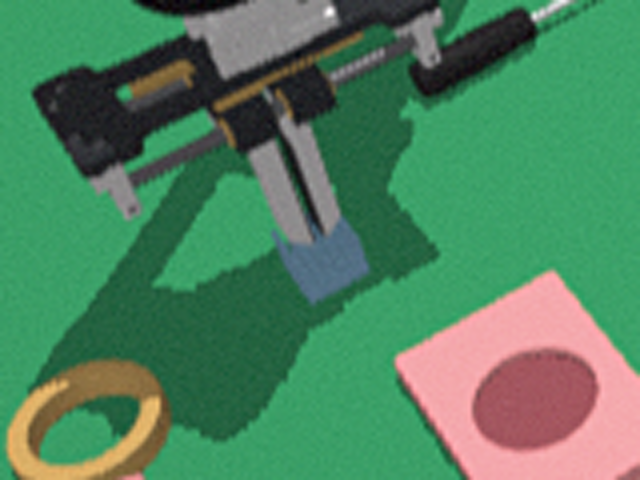

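View pics/side2.png

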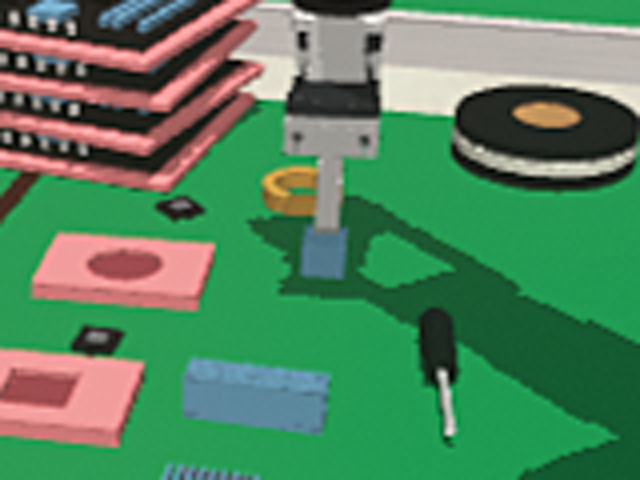

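```bash
python3 - <<'E'
from fw import *
c=cam("wrist")
print(robot.get_obs()["width"])
print("tcp px",proj(c,[.4577,-.3695,.0105]),proj(c,[.4577,-.3695,.03]))
m=cmask(c,BL,BH,(316,215));v,u=np.nonzero(m);print(u.min(),u.max(),v.min(),v.max())
print("sink far edge",[atz(c,(q,199),.03).round(4) for q in(289,316,343)])
P=proj(c,box(.458,-.369,.13,.034,.034,0,.03));print(P.round())
E
python3 - <<'E'
import cv2
a=cv2.imread('pics/w2.png');cv2.imwrite('pics/w2c.png',cv2.resize(a[180:300,240:400],None,fx=5,fy=5,interpolation=2))
E
```

```text
9.339240504673343e-05
tcp px [[315.41388579 226.80778092]] [[315.50004378 238.25414503]]
288 342 198 256
sink far edge [array([ 0.4811, -0.3502,  0.03  ]), array([ 0.4833, -0.3664,  0.03  ]), array([ 0.4854, -0.3827,  0.03  ])]
[[338. 243.]
 [339. 198.]
 [291. 198.]
 [292. 243.]
 [341. 262.]
 [342. 212.]
 [287. 212.]
 [288. 262.]]
```

View pics/w2c.png

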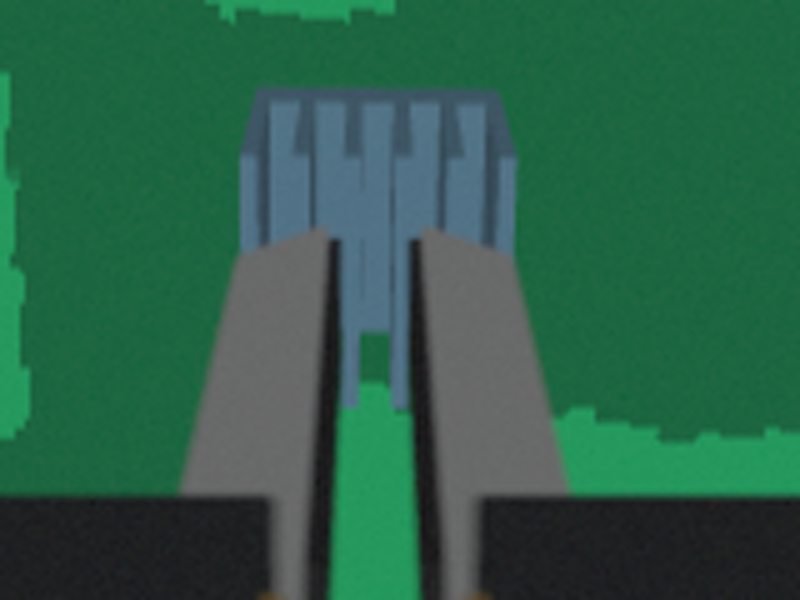

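```bash
python3 - <<'E'
from h import *
c=cam("wrist");cv2.imwrite("pics/w3c.png",cv2.resize(c["img"][180:300,240:400,::-1],None,fx=5,fy=5,interpolation=2))
o=robot.get_obs();print(o["time"],o["width"],o["wrist_force"])
E
```

```text
4.225 0.0007424799788899349 [-0.71015116  0.13525459  0.26831526]
```

View pics/w3c.png

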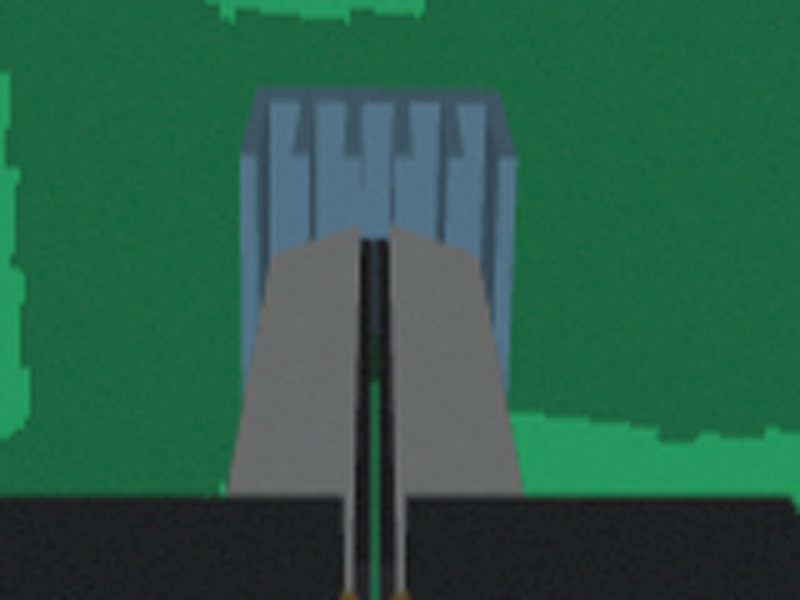

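>>> arm_command:
  plan:
    - [1, 0, 0, 0, 0]
    - [1, 0, 0, 0, 0]
    - [1, 0, 0, 0, 0]
    - [1, 0, 0, 0, 0]
    - [1, 0, 0, 0, 0]
    - [1, 0, 0, 0, 0]
    - [1, 0, 0, 0, 0]
    - [1, 0, 0, 0, 0]
    - [1, 0, 0, -0.006, 0]
    - [1, 0, 0, -0.006, 0]

```text
time: 5.48
tool_pos: [0.4572, -0.369, 0.0035]
ee_rot: [3.141, 0.001, -1.44]
wrist_force: [-0.0, -0.4, -0.5]
width: 0.0933
```

```bash
python3 - <<'E'
from fw import *
c=cam("wrist");cv2.imwrite("pics/w4.png",c["img"][:,:,::-1])
o=robot.get_obs();print(o["time"],o["width"],o["wrist_force"],o["tool_pos"])
print(fbox(c,(312,220),.034,.034,0,.03,(.459,-.369),[0,.2]))
E
```

```text
5.525 0.09406926412304224 [-0.20384473  0.14465265  0.28046854] [ 0.45732704 -0.36915031  0.0037569 ]
(array([ 0.4586, -0.369 ,  0.111 ]), np.float64(0.819), 3150)
```

View pics/w4.png

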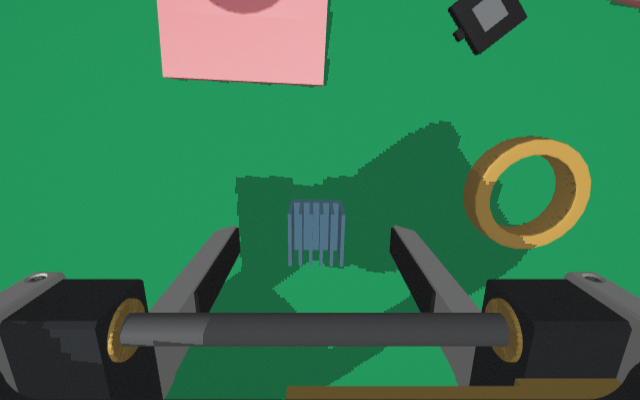

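>>> arm_command:
  plan:
    - [0, 0, 0, 0, 0]
    - [0, 0, 0, 0, 0]
    - [0, 0, 0, 0, 0]
    - [0, 0, 0, 0, 0]
    - [0, 0, 0, 0, 0]
    - [0, 0, 0, 0, 0]
    - [0, 0, 0, 0, 0]
    - [0, 0, 0, 0, 0]

```text
time: 6.52
tool_pos: [0.4577, -0.3695, 0.0044]
ee_rot: [-3.142, -0.0, -1.44]
wrist_force: [0.2, 0.6, 0.2]
width: 0.0332
```

```bash
python3 - <<'E'
from fw import *
c=cam("wrist");cv2.imwrite("pics/w5c.png",cv2.resize(c["img"][180:300,240:400,::-1],None,fx=5,fy=5,interpolation=2))
o=robot.get_obs();print(o["time"],o["width"],o["wrist_force"],o["tool_pos"])
E
```

```text
6.575 0.03349206248651116 [ 0.39700514 -0.52502931 -0.34080477] [ 0.45767689 -0.36949027  0.00441506]
```

View pics/w5c.png

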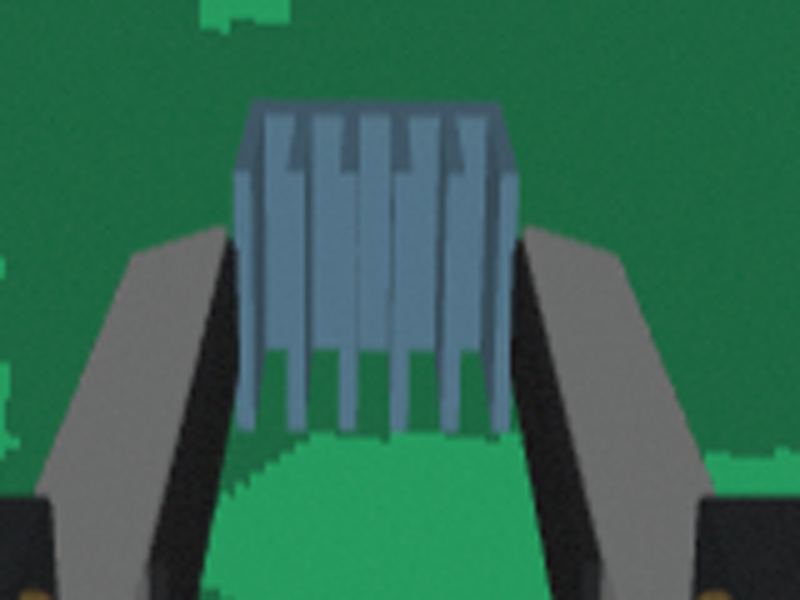

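>>> arm_command:
  plan:
    - [0.6, 0, 0, 0, 0]
    - [0.6, 0, 0, 0, 0]
    - [0.6, 0, 0, 0.003, 0]
    - [0.6, 0, 0, 0.003, 0]
    - [0, 0, 0, 0.003, 0]
    - [0, 0, 0, 0.003, 0]
    - [0, 0, 0, 0.003, 0]
    - [0, 0, 0, 0.003, 0]
    - [0, 0, 0, 0.003, 0]
    - [0, 0, 0, 0.003, 0]

```text
time: 7.82
tool_pos: [0.4581, -0.3699, 0.0082]
ee_rot: [-3.141, -0.001, -1.44]
wrist_force: [-0.8, 0.3, 4.9]
width: 0.0015
```

>>> arm_command:
  plan:
    - [0.7, 0, 0, 0.003, 0]
    - [0.7, 0, 0, 0.003, 0]
    - [0.7, 0, 0, 0.003, 0]
    - [0.7, 0, 0, 0.003, 0]
    - [0.7, 0, 0, 0.003, 0]
    - [0.7, 0, 0, 0.003, 0]
    - [0.7, 0, 0, 0, 0]
    - [0.7, 0, 0, -0.0015, 0]
    - [0.7, 0, 0, -0.0015, 0]
    - [0.7, 0, 0, -0.0015, 0]

```text
time: 9.07
tool_pos: [0.4577, -0.3695, 0.0059]
ee_rot: [3.142, -0.0, -1.44]
wrist_force: [-0.3, 0.5, 0.7]
width: 0.0656
```

```bash
python3 - <<'E'
from fw import *
c=cam("wrist");cv2.imwrite("pics/w6.png",c["img"][:,:,::-1])
o=robot.get_obs();print(o["time"],o["width"],o["wrist_force"],o["tool_pos"])
print(fbox(c,(312,220),.034,.034,0,.03,(.459,-.369),[0,.2]))
E
```

```text
9.125 0.06584724931443967 [ 0.03875895  0.40511143 -0.25239832] [ 0.45769403 -0.36950176  0.00595079]
(array([ 0.4583, -0.3688,  0.1263]), np.float64(0.82), 3073)
```

View pics/w6.png

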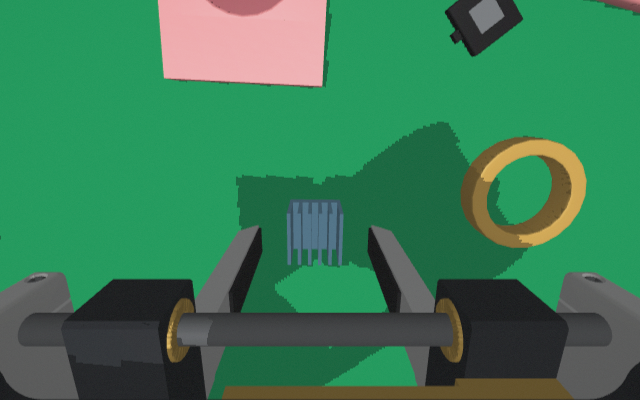

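>>> arm_command:
  plan:
    - [0, 0, 0, 0, 0]
    - [0, 0, 0, 0, 0]
    - [0, 0, 0, 0, 0]
    - [0, 0, 0, 0, 0]
    - [0, 0, 0, 0, 0]
    - [0, 0, 0, 0, 0]

```text
time: 9.88
tool_pos: [0.4577, -0.3695, 0.0059]
ee_rot: [-3.142, -0.0, -1.44]
wrist_force: [-0.1, -0.6, -0.4]
width: 0.0329
```

>>> arm_command:
  plan:
    - [0, 0, 0, 0, 0]
    - [0, 0, 0, 0.004, 0]
    - [0, 0, 0, 0.01, 0]
    - [0, 0, 0, 0.02, 0]
    - [0, 0, 0, 0.03, 0]
    - [0, 0, 0, 0.03, 0]

```text
time: 10.62
tool_pos: [0.4585, -0.3703, 0.0377]
ee_rot: [-3.14, -0.003, -1.44]
wrist_force: [0.5, -0.2, -0.1]
width: 0.0329
```

```bash
python3 - <<'E'
from fw import *
c=cam("wrist");cv2.imwrite("pics/w7c.png",cv2.resize(c["img"][180:300,240:400,::-1],None,fx=5,fy=5,interpolation=2))
c=cam("side");cv2.imwrite("pics/s7c.png",cv2.resize(c["img"][110:200,320:440,::-1],None,fx=6,fy=6,interpolation=2))
o=robot.get_obs();print(o["time"],o["width"],o["wrist_force"],o["tool_pos"])
E
```

```text
10.725 0.032773728621130316 [0.84445958 0.12633007 0.04812138] [ 0.45775415 -0.36954692  0.03617808]
```

View pics/w7c.png

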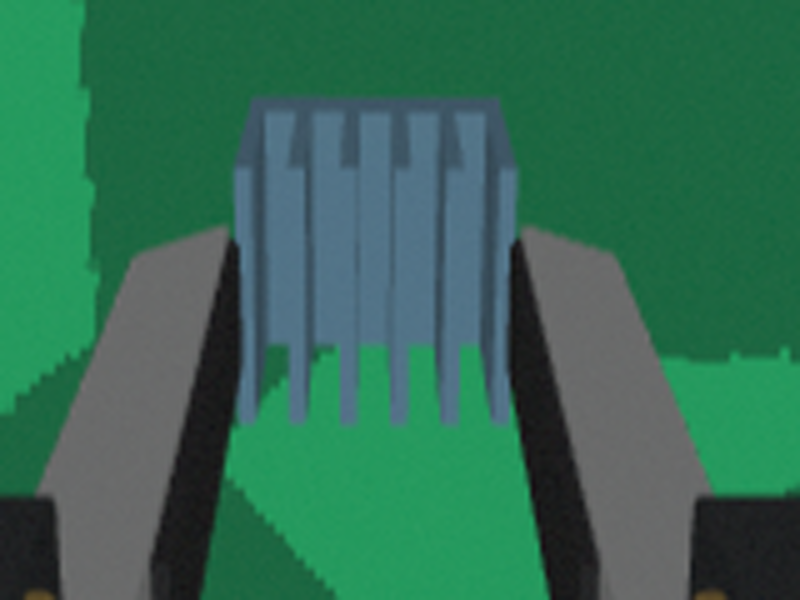

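View pics/s7c.png

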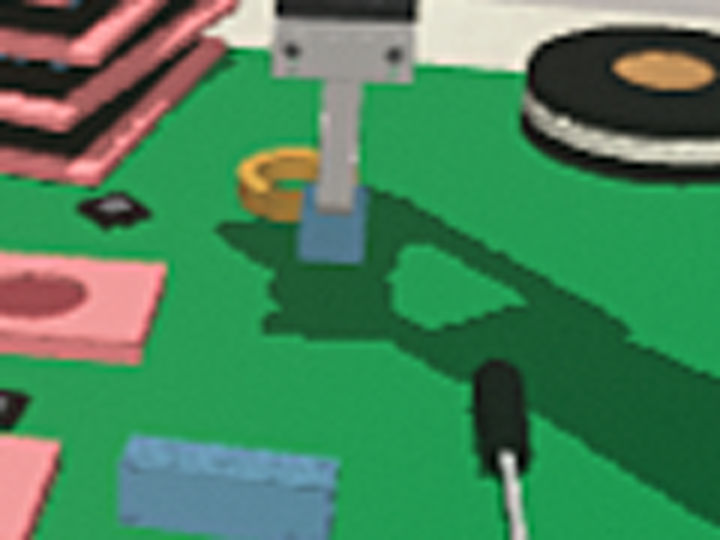

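>>> arm_command:
  plan:
    - [0, 0, 0, -0.015, 0]
    - [0, 0, 0, -0.026, 0]
    - [0, 0, 0, -0.03, 0]
    - [0.75, 0, 0, -0.03, 0]
    - [0.75, 0, 0, -0.03, 0]
    - [0.75, 0, 0, -0.03, 0]
    - [0.75, 0, 0, -0.038, 0]
    - [0.75, 0, 0, -0.046, 0]
    - [0.75, 0, 0, -0.046, 0]
    - [0, 0, 0, -0.046, 0]

```text
time: 11.98
tool_pos: [0.4576, -0.3694, -0.0103]
ee_rot: [3.141, 0.0, -1.44]
wrist_force: [-0.7, -0.5, -0.1]
width: 0.0637
```

>>> arm_command:
  plan:
    - [0, 0, 0, 0, 0]
    - [0, 0, 0, 0, 0]
    - [0, 0, 0, 0, 0]
    - [0, 0, 0, 0, 0]
    - [0, 0, 0, 0.005, 0]
    - [0, 0, 0, 0.02, 0]
    - [0, 0, 0, 0.04, 0]
    - [0, 0, 0, 0.06, 0]

```text
time: 12.98
tool_pos: [0.4579, -0.3698, 0.0517]
ee_rot: [-3.141, -0.001, -1.44]
wrist_force: [-1.0, 0.1, 0.1]
width: 0.0338
```

```bash
python3 - <<'E'
from fw import *
c=cam("wrist");cv2.imwrite("pics/w8.png",c["img"][:,:,::-1])
c=cam("side");cv2.imwrite("pics/s8c.png",cv2.resize(c["img"][90:200,320:440,::-1],None,fx=5,fy=5,interpolation=2))
o=robot.get_obs();print(o["time"],o["width"],o["wrist_force"],o["tool_pos"])
E
```

```text
13.075 0.033449895251442936 [-0.24496125 -0.19987297 -0.20938679] [ 0.45956064 -0.37132195  0.05410322]
```

View pics/w8.png

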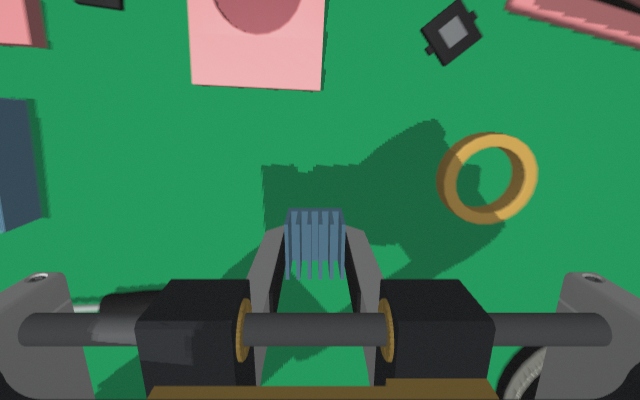

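View pics/s8c.png

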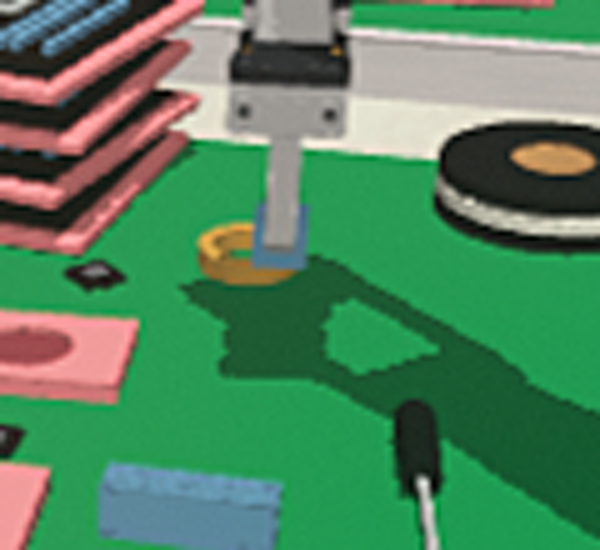

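>>> arm_command:
  plan:
    - [0, 0.01, 0.02, 0.02, 0]
    - [0, 0.035, 0.06, 0.03, 0]
    - [0, 0.065, 0.11, 0.03, 0]
    - [0, 0.095, 0.16, 0.03, -1]
    - [0, 0.125, 0.21, 0.03, -2]
    - [0, 0.148, 0.247, 0.03, -3]
    - [0, 0.156, 0.26, 0.03, -3]
    - [0, 0.156, 0.26, 0.03, -3]

```text
time: 14.08
tool_pos: [0.6136, -0.1084, 0.0799]
ee_rot: [3.141, -0.0, -1.49]
wrist_force: [-0.4, -0.1, -0.7]
width: 0.0338
```

```bash
python3 - <<'E'
from fw import *
c=cam("wrist");cv2.imwrite("pics/w9.png",c["img"][:,:,::-1])
o=robot.get_obs();print(o["time"],o["width"],o["wrist_force"],o["tool_pos"])
# overlay recess prediction
im=c["img"][:,:,::-1].copy()
for b,z,col in((box(.614,-.109,.078,.132,.092,.014,.014),0,(255,0,0)),(box(.614,-.109,.078,.05,.05,.014,.014),0,(0,255,255))):
    p=proj(c,b)[:4];cv2.polylines(im,[np.int32(p.round())],True,col,1)
cv2.imwrite("pics/w9o.png",im)
E
```

```text
14.125 0.03396022734580215 [-0.34620399 -0.56430745 -0.68535518] [ 0.61321631 -0.10957674  0.07992535]
```

View pics/w9o.png

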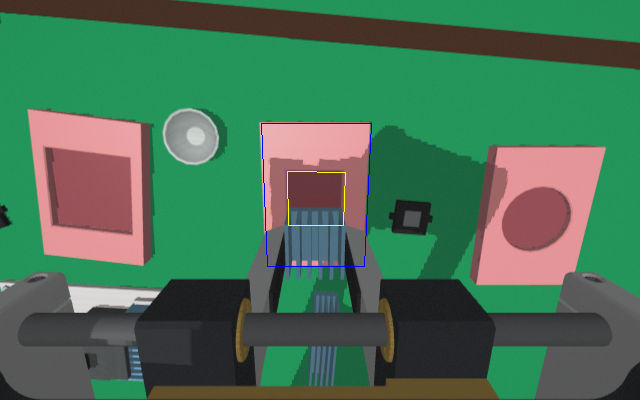

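>>> arm_command:
  plan:
    - [0, 0, 0, -0.03, 0]
    - [0, 0, 0, -0.06, 0]
    - [0, 0, 0, -0.076, 0]
    - [0, 0, 0, -0.081, 0]
    - [0, 0, 0, -0.083, 0]
    - [0, 0, 0, -0.083, 0]

```text
time: 14.88
tool_pos: [0.6145, -0.1099, -0.0019]
ee_rot: [-3.14, -0.001, -1.493]
wrist_force: [0.2, -0.6, -0.2]
width: 0.0339
```

>>> arm_command:
  plan:
    - [0, 0, 0, -0.001, 0]
    - [0, 0, 0, -0.001, 0]
    - [0.6, 0, 0, -0.001, 0]
    - [0.6, 0, 0, -0.001, 0]
    - [0.6, 0, 0, -0.001, 0]
    - [0.6, 0, 0, 0.01, 0]
    - [0.6, 0, 0, 0.05, 0]
    - [0.8, 0, 0, 0.1, 0]
    - [1, 0, 0, 0.12, 0]

```text
time: 16.0
tool_pos: [0.6157, -0.11, 0.1223]
ee_rot: [-3.134, -0.003, -1.492]
wrist_force: [0.2, -0.3, -0.4]
width: 0.0729
```

```bash
python3 - <<'E'
from fw import *
c=cam("wrist");cv2.imwrite("pics/w10.png",c["img"][:,:,::-1])
o=robot.get_obs();print(o["time"],o["width"],o["wrist_force"],o["tool_pos"])
E
```

```text
16.05 0.07701863696004428 [0.53785561 0.79542653 2.2105877 ] [ 0.61665064 -0.11025752  0.12429131]
```

View pics/w10.png

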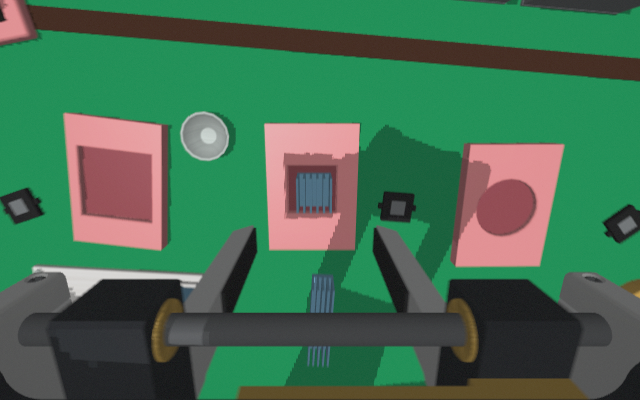

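>>> arm_command:
  plan:
    - [1, -0.03, -0.005, 0, 0]
    - [1, -0.08, -0.01, 0, -2]
    - [1, -0.13, -0.018, 0, -4]
    - [1, -0.15, -0.021, -0.01, -4.5]
    - [1, -0.15, -0.021, -0.01, -4.5]

```text
time: 16.68
tool_pos: [0.4622, -0.1303, 0.1063]
ee_rot: [3.14, 0.001, -1.572]
wrist_force: [0.9, 0.1, 0.5]
width: 0.0938
```

```bash
python3 - <<'E'
from fw import *
c=cam("wrist");cv2.imwrite("pics/w11.png",c["img"][:,:,::-1])
o=robot.get_obs();print(o["time"],o["width"],o["tool_pos"],o["ee_rot"])
print(fbox(c,(315,190),.096,.024,0,.034,(.464,-.131),[-.1,.1]))
E
```

```text
16.725 0.09404631094300968 [ 0.46349356 -0.13042001  0.10681603] [-3.14136523e+00  1.88114558e-04 -1.57138061e+00]
(array([ 0.4644, -0.1277,  0.0218]), np.float64(0.926), 2751)
```

View pics/w11.png

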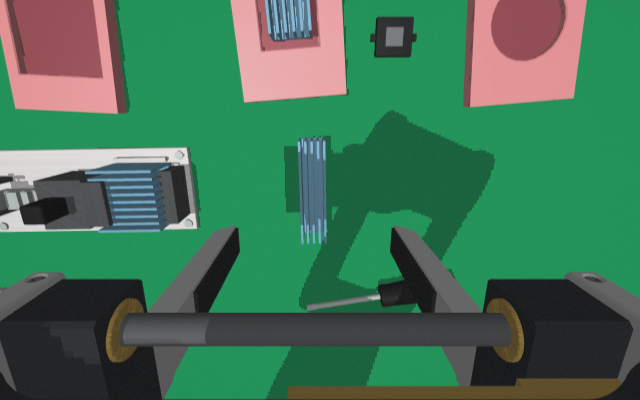

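>>> arm_command:
  plan:
    - [0.6, 0, 0.002, -0.03, 1]
    - [0.6, 0, 0.002, -0.06, 1]
    - [0.6, 0, 0.002, -0.09, 1]
    - [0.6, 0, 0.002, -0.11, 1]
    - [0.6, 0, 0.002, -0.115, 1]
    - [0, 0, 0.002, -0.115, 1]
    - [0, 0, 0.002, -0.115, 1]
    - [0, 0, 0.002, -0.115, 1]
    - [0, 0, 0.002, -0.115, 1]
    - [0, 0, 0.002, -0.115, 1]

```text
time: 17.98
tool_pos: [0.4643, -0.1287, -0.0073]
ee_rot: [-3.14, -0.001, -1.553]
wrist_force: [0.9, 0.7, 3.2]
width: 0.0237
```

>>> arm_command:
  plan:
    - [0, 0, 0, 0, 0]
    - [0, 0, 0, 0.005, 0]
    - [0, 0, 0, 0.03, 0]
    - [0, 0, 0, 0.07, 0]
    - [0, 0, 0, 0.09, 0]
    - [0, 0, 0, 0.09, 0]

```text
time: 18.73
tool_pos: [0.4647, -0.129, 0.0834]
ee_rot: [-3.138, -0.002, -1.553]
wrist_force: [-0.5, -0.3, -1.3]
width: 0.0235
```

```bash
python3 - <<'E'
from fw import *
c=cam("wrist");cv2.imwrite("pics/w12.png",c["img"][:,:,::-1])
o=robot.get_obs();print(o["time"],o["width"],o["tool_pos"],o["ee_rot"],o["wrist_torque"])
E
```

```text
18.775 0.023632262234919276 [ 0.46357719 -0.12851085  0.0817675 ] [-3.14147029e+00 -2.75932220e-04 -1.55341436e+00] [ 0.06264612 -0.01873095 -0.01490844]
```

View pics/w12.png

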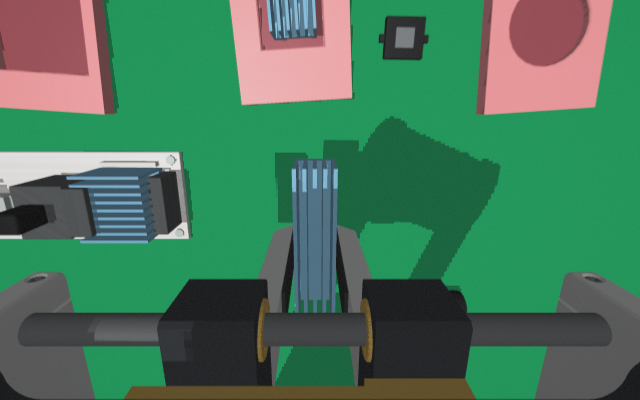

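>>> arm_command:
  plan:
    - [0, 0.025, 0.015, 0, 0]
    - [0, 0.07, 0.045, 0, 0]
    - [0, 0.11, 0.085, 0, 0]
    - [0, 0.135, 0.135, 0, 0]
    - [0, 0.145, 0.19, 0, 0]
    - [0, 0.15, 0.245, 0, 0]
    - [0, 0.152, 0.3, 0, 0]
    - [0, 0.152, 0.355, 0, 0]
    - [0, 0.152, 0.405, 0, 0]
    - [0, 0.152, 0.439, 0, 0]

```text
time: 20.02
tool_pos: [0.6138, 0.3125, 0.0786]
ee_rot: [3.137, -0.002, -1.552]
wrist_force: [1.0, -0.3, -0.3]
width: 0.0235
```

>>> arm_command:
  plan:
    - [0, 0, 0, 0, 0]
    - [0, 0, 0, 0, 0]

```text
time: 20.27
tool_pos: [0.6148, 0.3094, 0.0798]
ee_rot: [3.138, -0.002, -1.554]
wrist_force: [-0.7, -0.2, -0.2]
width: 0.0241
```

```bash
cat > ov.py <<'E'
from fw import *
import sys
def ov(name,boxes,cm="wrist"):
    o=robot.get_obs();c=cam(cm);im=c["img"][:,:,::-1].copy();cv2.imwrite(f"pics/{name}r.png",im)
    for (b,col) in boxes:
        p=proj(c,b);p=p[:len(p)//2];cv2.polylines(im,[np.int32(p.round())],True,col,1)
    cv2.imwrite(f"pics/{name}.png",im)
    print(o["time"],o["width"],o["tool_pos"].round(4),o["ee_rot"].round(4),o["wrist_force"].round(1));return c
E
python3 - <<'E'
from ov import *
ov("w13",[(box(.616,.311,.025,.132,.092,.014,.014),(255,0,0)),(box(.616,.311,.025,.112,.04,.014,.014),(0,255,255))])
E
```

```text
20.275 0.024077243461364795 [0.6148 0.3094 0.0798] [ 3.1385e+00 -2.2000e-03 -1.5536e+00] [-0.7 -0.2 -0.2]
```

View pics/w13.png

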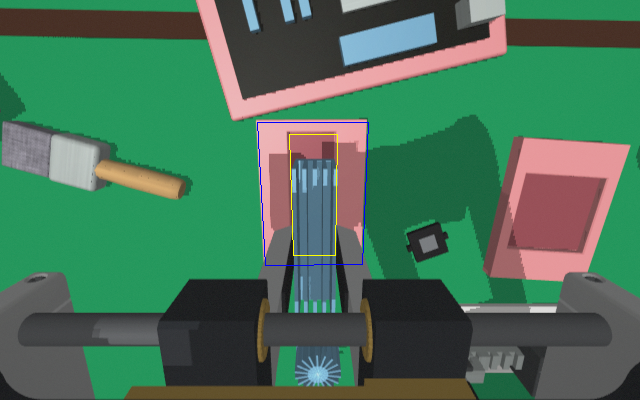

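>>> arm_command:
  plan:
    - [0, 0.001, 0, -0.03, 0]
    - [0, 0.001, 0, -0.06, 0]
    - [0, 0.001, 0, -0.074, 0]
    - [0, 0.001, 0, -0.079, 0]
    - [0, 0.001, 0, -0.081, 0]
    - [0, 0.001, 0, -0.081, 0]

```text
time: 21.08
tool_pos: [0.6175, 0.3108, 0.0023]
ee_rot: [-3.139, 0.001, -1.553]
wrist_force: [0.9, -0.3, -0.3]
width: 0.0239
```

>>> arm_command:
  plan:
    - [0, 0, 0, -0.001, 0]
    - [0, 0, 0, -0.002, 0]
    - [0, 0, 0, -0.002, 0]

```text
time: 21.45
tool_pos: [0.6171, 0.3108, -0.0002]
ee_rot: [-3.14, 0.0, -1.553]
wrist_force: [-0.4, 1.1, 1.8]
width: 0.0236
```

Contact (force z +1.8 N). Release and retreat.

>>> arm_command:
  plan:
    - [0.5, 0, 0, 0, 0]
    - [0.5, 0, 0, 0, 0]
    - [0.5, 0, 0, 0, 0]
    - [0.5, 0, 0, 0.01, 0]
    - [0.5, 0, 0, 0.04, 0]
    - [0.8, 0, 0, 0.09, 0]
    - [1, 0, 0, 0.12, 0]
    - [1, 0, 0, 0.12, 0]

```text
time: 22.45
tool_pos: [0.6189, 0.3114, 0.1239]
ee_rot: [-3.133, 0.003, -1.553]
wrist_force: [0.5, -0.7, 1.1]
width: 0.0734
```

```bash
python3 - <<'E'
from ov import *
ov("w14",[])
E
```

```text
22.45 0.07343815375614277 [0.6189 0.3114 0.1239] [-3.1334e+00  3.1000e-03 -1.5534e+00] [ 0.5 -0.7  1.1]
```

View pics/w14.png

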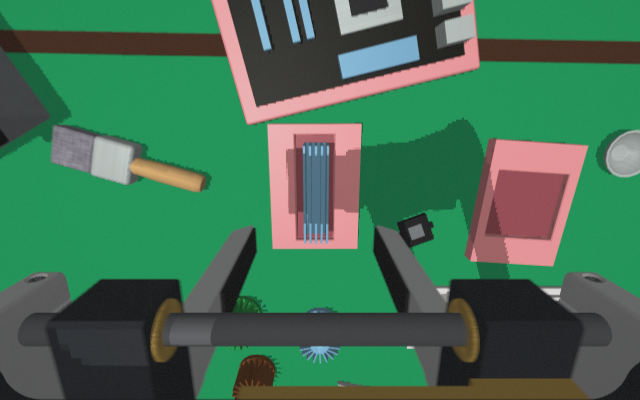

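```bash
python3 - <<'E'
from ov import *
c=ov("w15",[])
print(fbox(c,(316,193),.096,.024,.007,.041,(.616,.311),[-.1,.1]))
print(fbox(c,(285,200),.132,.092,.0,.014,(.616,.311),[-.1,.1],PL,PH))
P=box(.617,.311,.025,.132,.092,.014,.014)[:4]; print(proj(c,P).round())
E
```

```text
22.5 0.07774754564186342 [0.6175 0.3108 0.1207] [-3.1384e+00  1.2000e-03 -1.5534e+00] [-0.5 -1.  -0.2]
(array([0.6168, 0.3113, 0.0146]), np.float64(0.924), 2604)
(array([0.6167, 0.3125, 0.0184]), np.float64(0.625), 15311)
[[358. 248.]
 [363. 122.]
 [267. 123.]
 [273. 249.]]
```

>>> arm_command:
  plan:
    - [1, -0.02, 0, 0, 9]
    - [1, -0.05, 0, 0, 18]
    - [1, -0.08, -0.002, 0, 28]
    - [1, -0.11, -0.005, 0, 38]
    - [1, -0.14, -0.007, 0, 48]
    - [1, -0.16, -0.009, 0, 58]
    - [1, -0.17, -0.009, 0, 68]
    - [1, -0.1715, -0.009, 0, 78]
    - [1, -0.1715, -0.009, 0, 87]
    - [1, -0.1715, -0.009, 0, 89]

```text
time: 23.8
tool_pos: [0.4438, 0.3008, 0.1163]
ee_rot: [3.139, 0.004, 0.0]
wrist_force: [-0.0, 0.7, 0.1]
width: 0.0939
```

>>> arm_command:
  plan:
    - [1, 0, 0, 0, 0]

```text
time: 23.92
tool_pos: [0.4445, 0.3011, 0.1174]
ee_rot: [3.14, 0.002, -0.002]
wrist_force: [-0.1, 0.2, -0.4]
width: 0.094
```

```bash
python3 - <<'E'
from ov import *
c=ov("w16",[(cyl(.4455,.302,.046,.038,.038),(0,255,255))])
print(fcyl(c,(315,190),.046,0,.038,(.4455,.302)))
for d in finder.masks_of("pawl_lever","wrist")+finder.masks_of("clamp_grip","wrist"): print(d["p"],d["extent"])
E
```

```text
23.925 0.09398127320744931 [0.4445 0.3011 0.1174] [ 3.1403e+00  2.3000e-03 -1.9000e-03] [-0.1  0.2 -0.4]
((array([0.44599773, 0.30437745]), np.float64(0.8462429214974652)), 1880)
0.66 [317.0, 345.1, 344.4, 354.3]
0.78 [308.0, 348.5, 349.4, 387.7]
```

View pics/w16.png

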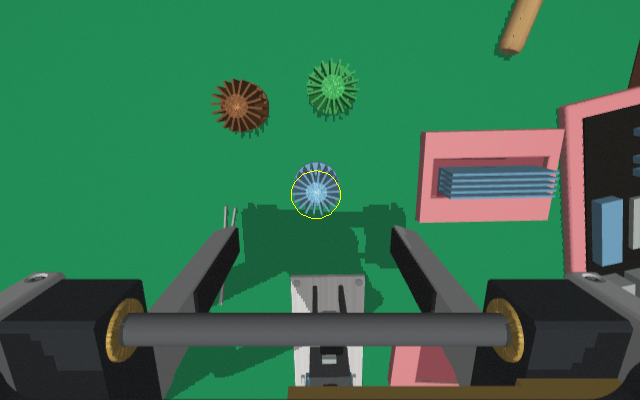

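```bash
python3 - <<'E'
from ov import *
c=cam("wrist")
for u in((235,208),(224,208),(222,300),(240,240)): print(u,atz(c,u,0).round(3))
E
```

```text
(235, 208) [0.36  0.277 0.   ]
(224, 208) [0.348 0.277 0.   ]
(222, 300) [0.337 0.163 0.   ]
(240, 240) [0.363 0.239 0.   ]
```

Tweezers are at x≤0.363, clear of the finger (≥0.40).

>>> arm_command:
  plan:
    - [0.7, 0.0005, 0.002, -0.03, 0]
    - [0.7, 0.0005, 0.002, -0.06, 0]
    - [0.7, 0.0005, 0.002, -0.09, 0]
    - [0.7, 0.0005, 0.002, -0.115, 0]
    - [0.7, 0.0005, 0.002, -0.126, 0]
    - [0.7, 0.0005, 0.002, -0.126, 0]
    - [0, 0.0005, 0.002, -0.126, 0]
    - [0, 0.0005, 0.002, -0.126, 0]
    - [0, 0.0005, 0.002, -0.126, 0]
    - [0, 0.0005, 0.002, -0.126, 0]

```text
time: 25.38
tool_pos: [0.4464, 0.304, -0.0059]
ee_rot: [-3.141, -0.002, -0.0]
wrist_force: [-0.7, -1.2, 4.5]
width: 0.0458
```

>>> arm_command:
  plan:
    - [0, 0, 0, 0, 0]
    - [0, 0, 0, 0.005, 0]
    - [0, 0, 0, 0.03, 0]
    - [0, 0, 0, 0.07, 0]
    - [0, 0, 0, 0.11, 0]
    - [0, 0, 0, 0.12, 0]

```text
time: 26.12
tool_pos: [0.4471, 0.3042, 0.1156]
ee_rot: [-3.139, -0.005, -0.0]
wrist_force: [-0.4, -0.2, -0.6]
width: 0.0455
```

```bash
python3 - <<'E'
from ov import *
c=ov("w17",[])
E
```

```text
26.125 0.04550781018743729 [0.4471 0.3042 0.1156] [-3.1393e+00 -4.6000e-03 -1.0000e-04] [-0.4 -0.2 -0.6]
```

View pics/w17.png

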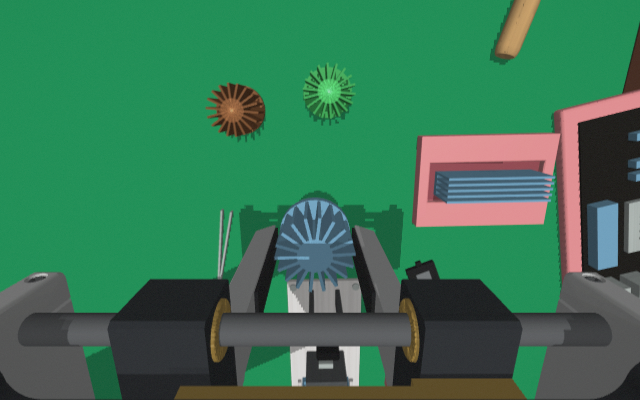

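```bash
python3 - <<'E'
from ov import *
c=ov("w18",[(cyl(.446,.304,.046,.122,.122),(0,255,0)),(cyl(.446,.304,.046,.159,.159),(0,255,255))])
c=cam("side");cv2.imwrite("pics/s18.png",cv2.resize(c["img"][150:330,240:400,::-1],None,fx=4,fy=4,interpolation=2)[:600])
E
```

```text
26.175 0.04541420590802756 [0.4468 0.3041 0.1152] [-3.1397e+00 -3.7000e-03 -1.0000e-04] [ 1.6 -0.5 -0.6]
```

View pics/w18.png

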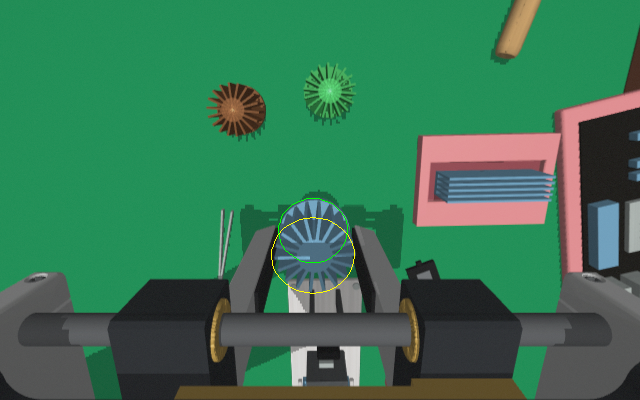

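View pics/s18.png

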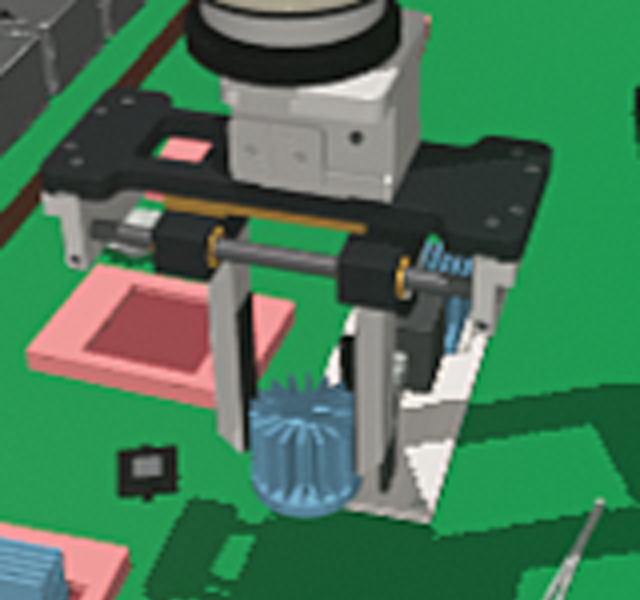

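>>> arm_command:
  plan:
    - [0, 0.02, -0.01, 0, 0]
    - [0, 0.06, -0.03, 0, 0]
    - [0, 0.1, -0.065, 0, 0]
    - [0, 0.13, -0.105, 0, 0]
    - [0, 0.15, -0.155, 0, 0]
    - [0, 0.16, -0.21, 0, 0]
    - [0, 0.1635, -0.265, 0, 0]
    - [0, 0.1635, -0.32, 0, 0]
    - [0, 0.1635, -0.375, 0, 0]
    - [0, 0.1635, -0.43, 0, 0]

```text
time: 27.52
tool_pos: [0.6084, -0.1297, 0.1104]
ee_rot: [-3.141, 0.003, -0.001]
wrist_force: [0.1, -0.2, -0.6]
width: 0.045
```

>>> arm_command:
  plan:
    - [0, 0, -0.055, -0.01, 0]
    - [0, 0, -0.11, -0.02, 0]
    - [0, 0, -0.155, -0.03, 0]
    - [0, 0, -0.18, -0.03, 0]
    - [0, 0, -0.1865, -0.03, 0]
    - [0, 0, -0.1865, -0.03, 0]
    - [0, 0, -0.1865, -0.03, 0]

```text
time: 28.4
tool_pos: [0.6099, -0.3114, 0.0836]
ee_rot: [-3.141, -0.001, 0.002]
wrist_force: [-0.3, -0.3, -0.6]
width: 0.0457
```

```bash
python3 - <<'E'
from ov import *
c=ov("w19",[(box(.6095,-.3125,.08,.132,.092,.014,.014),(255,0,0)),(cyl(.6095,-.3125,.062,.014,.014),(0,255,255))])
E
```

```text
28.4 0.04565381166384016 [ 0.6099 -0.3114  0.0836] [-3.1415e+00 -1.0000e-03  2.0000e-03] [-0.3 -0.3 -0.6]
```

View pics/w19.png

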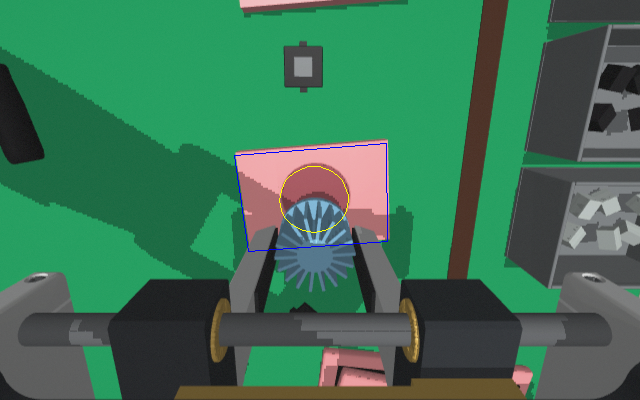

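>>> arm_command:
  plan:
    - [0, 0, -0.002, -0.03, 0]
    - [0, 0, -0.002, -0.055, 0]
    - [0, 0, -0.002, -0.07, 0]
    - [0, 0, -0.002, -0.077, 0]
    - [0, 0, -0.002, -0.078, 0]
    - [0, 0, -0.002, -0.078, 0]
    - [0, 0, -0.002, -0.079, 0]
    - [0, 0, -0.002, -0.079, 0]

```text
time: 29.45
tool_pos: [0.6094, -0.3152, 0.0044]
ee_rot: [3.141, -0.001, -0.0]
wrist_force: [0.1, -0.6, 0.1]
width: 0.0451
```

>>> arm_command:
  plan:
    - [0, 0, 0, -0.001, 0]
    - [0, 0, 0, -0.002, 0]
    - [0, 0, 0, -0.002, 0]

```text
time: 29.82
tool_pos: [0.609, -0.3149, 0.0016]
ee_rot: [-3.141, 0.0, -0.0]
wrist_force: [-0.3, -0.0, -1.2]
width: 0.0458
```

>>> arm_command:
  plan:
    - [0, 0, 0, -0.001, 0]
    - [0, 0, 0, -0.002, 0]
    - [0, 0, 0, -0.002, 0]

```text
time: 30.2
tool_pos: [0.6093, -0.3151, 0.0012]
ee_rot: [3.141, -0.001, -0.0]
wrist_force: [-2.1, 1.4, 5.8]
width: 0.0454
```

Floor contact (5.8 N). Release and retreat.

>>> arm_command:
  plan:
    - [0, 0, 0, 0.001, 0]
    - [0.75, 0, 0, 0.001, 0]
    - [0.75, 0, 0, 0.001, 0]
    - [0.75, 0, 0, 0.001, 0]
    - [0.75, 0, 0, 0.005, 0]
    - [0.75, 0, 0, 0.03, 0]
    - [0.75, 0, 0, 0.08, 0]
    - [1, 0, 0, 0.12, 0]
    - [1, 0, 0, 0.12, 0]

```text
time: 31.32
tool_pos: [0.6117, -0.3165, 0.126]
ee_rot: [3.136, -0.009, -0.0]
wrist_force: [0.6, 0.6, -0.4]
width: 0.087
```

```bash
python3 - <<'E'
from ov import *
c=ov("w20",[(cyl(.6095,-.3145,.062,.014,.014),(0,255,255))])
print(fcyl(c,(315,190),.046,.007,.045,(.6095,-.3145)))
E
```

```text
31.325 0.08697844981738671 [ 0.6117 -0.3165  0.126 ] [ 3.136  -0.0091 -0.    ] [ 0.6  0.6 -0.4]
((array([ 0.60934744, -0.31339447]), np.float64(0.8295427851453222)), 1828)
```

View pics/w20.png

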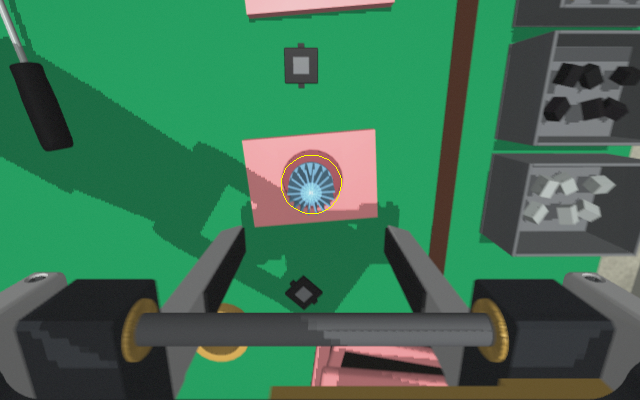

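>>> arm_command:
  plan:
    - [1, -0.02, 0.05, 0.03, 0]
    - [0.5, -0.045, 0.105, 0.06, 0]
    - [0, -0.07, 0.16, 0.062, 0]
    - [0, -0.09, 0.215, 0.062, 0]
    - [0, -0.11, 0.27, 0.062, 0]
    - [0, -0.13, 0.325, 0.062, 0]
    - [0, -0.145, 0.375, 0.062, 0]
    - [0, -0.15, 0.405, 0.062, 0]
    - [0, -0.15, 0.4145, 0.062, 0]
    - [0, -0.15, 0.4145, 0.062, 0]

```text
time: 32.62
tool_pos: [0.4588, 0.0992, 0.1806]
ee_rot: [3.141, 0.002, 0.0]
wrist_force: [0.1, 0.6, -0.3]
width: 0.0071
```

```bash
python3 - <<'E'
from ov import *
B=lambda x,y,L,W,z:box(x,y,1.5708,L,W,z,z)
c=ov("w21",[(B(.459,.175,.008,.02,.096),(0,255,255)),(B(.4596,.088,.018,.016,.079),(0,255,255)),(B(.4596,.036,.056,.056,.046),(0,0,255))])
E
```

```text
32.625 0.007108031943465331 [0.4588 0.0992 0.1806] [3.1407e+00 2.2000e-03 5.0000e-04] [ 0.1  0.6 -0.3]
```

View pics/w21.png

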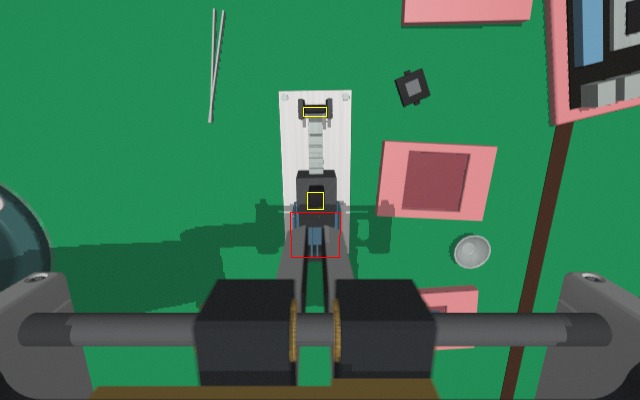

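```bash
python3 - <<'E'
import cv2
a=cv2.imread('pics/w21r.png');cv2.imwrite('pics/w21c.png',cv2.resize(a[60:300,240:400],None,fx=2.5,fy=2.5,interpolation=2) if 0 else cv2.resize(a[70:270,240:400],None,fx=3,fy=3,interpolation=2))
E
```

```text
(no output)
```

View pics/w21c.png

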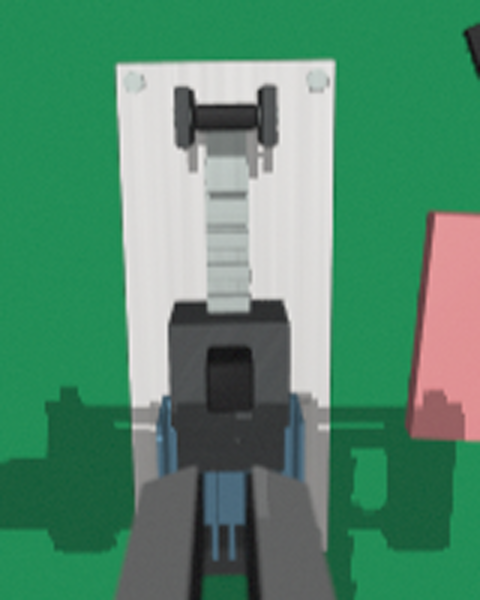

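>>> arm_command:
  plan:
    - [0, 0.0005, 0.03, -0.02, 0]
    - [0, 0.0005, 0.04, -0.06, 0]
    - [0, 0.0005, 0.04, -0.1, 0]
    - [0, 0.0005, 0.04, -0.121, 0]
    - [0, 0.0005, 0.04, -0.126, 0]
    - [0, 0.0005, 0.04, -0.126, 0]

```text
time: 33.42
tool_pos: [0.4602, 0.1387, 0.0562]
ee_rot: [3.141, -0.0, -0.002]
wrist_force: [0.1, 0.1, 0.3]
width: 0.0006
```

```bash
python3 - <<'E'
from ov import *
c=ov("w22",[])
c=cam("side");cv2.imwrite("pics/s22.png",cv2.resize(c["img"][150:290,260:420,::-1],None,fx=4,fy=4,interpolation=2))
c=cam("scene");cv2.imwrite("pics/c22.png",cv2.resize(c["img"][100:230,280:430,::-1],None,fx=4,fy=4,interpolation=2))
E
```

```text
33.425 0.000591786328668581 [0.4602 0.1387 0.0562] [ 3.1414e+00 -3.0000e-04 -1.6000e-03] [0.1 0.1 0.3]
```

View pics/s22.png

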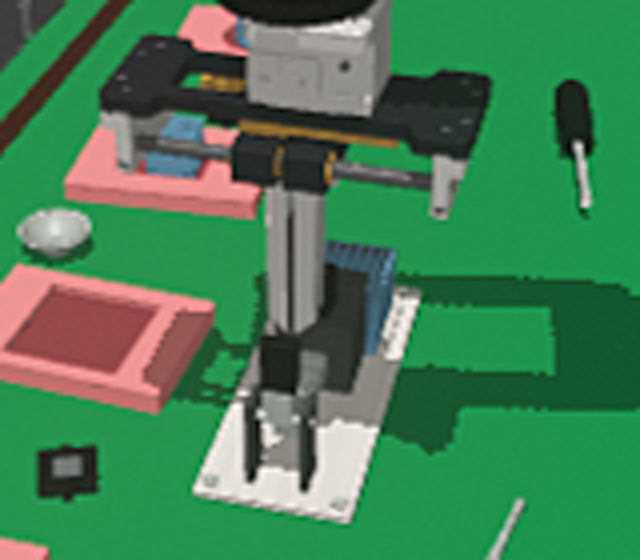

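View pics/c22.png

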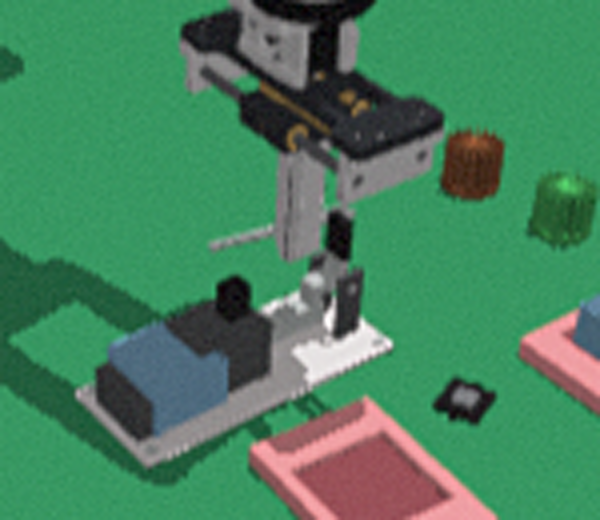

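>>> arm_command:
  plan:
    - [0, 0, 0.012, 0, 0]
    - [0, 0, 0.02, 0, 0]
    - [0, 0, 0.026, 0, 0]
    - [0, 0, 0.032, 0, 0]
    - [0, 0, 0.038, 0, 0]
    - [0, 0, 0.043, 0, 0]
    - [0, 0, 0.048, 0, 0]
    - [0, 0, 0.048, 0, 0]

```text
time: 34.58
tool_pos: [0.4596, 0.1883, 0.0559]
ee_rot: [-3.141, -0.0, 0.0]
wrist_force: [-0.3, -0.6, 1.0]
width: 0.0004
```

```bash
python3 - <<'E'
from ov import *
c=ov("w23",[])
c=cam("scene");cv2.imwrite("pics/c23.png",cv2.resize(c["img"][100:230,280:430,::-1],None,fx=4,fy=4,interpolation=2))
E
```

```text
34.575 0.0004077499304436098 [0.4596 0.1883 0.0559] [-3.1406e+00 -0.0000e+00  4.0000e-04] [-0.3 -0.6  1. ]
```

View pics/c23.png

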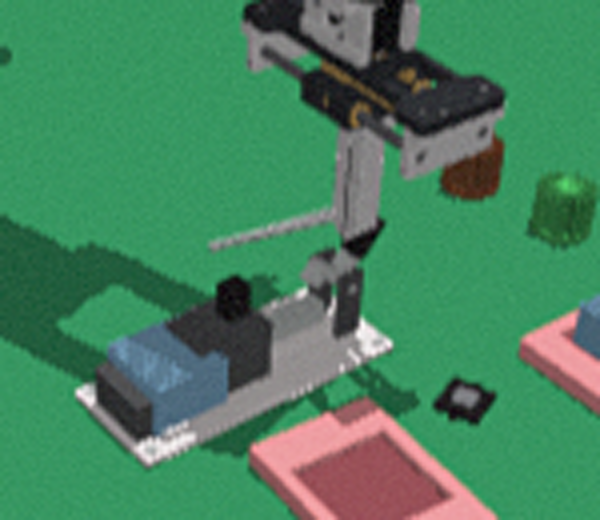

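>>> arm_command:
  plan:
    - [0, 0, 0.004, 0, 0]
    - [0, 0, 0.008, 0, 0]
    - [0, 0, 0.008, 0, 0]

```text
time: 35.05
tool_pos: [0.4598, 0.196, 0.056]
ee_rot: [-3.141, -0.0, 0.0]
wrist_force: [-0.2, -0.6, 0.6]
width: 0.0006
```

```bash
python3 - <<'E'
from ov import *
c=ov("w24",[])
c=cam("scene");cv2.imwrite("pics/c24.png",cv2.resize(c["img"][100:230,280:430,::-1],None,fx=4,fy=4,interpolation=2))
E
```

```text
35.05 0.0005553648995877139 [0.4598 0.196  0.056 ] [-3.141e+00 -3.000e-04  3.000e-04] [-0.2 -0.6  0.6]
```

View pics/c24.png

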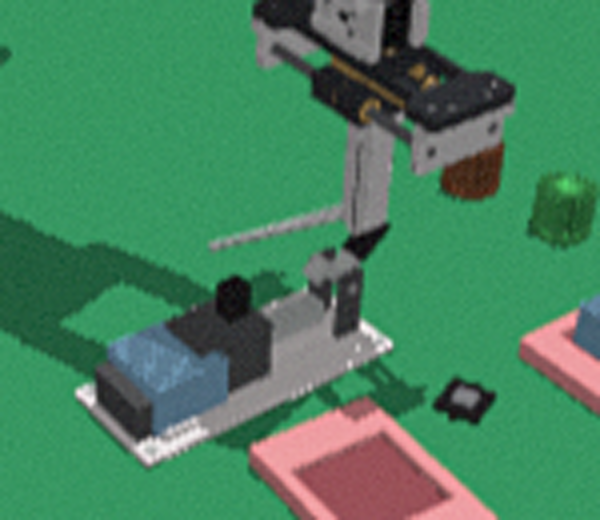

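>>> arm_command:
  plan:
    - [0, 0, -0.02, 0.005, 0]
    - [0.5, 0, -0.05, 0.04, 0]
    - [0.5, 0.0005, -0.085, 0.05, 0]
    - [0.5, 0.0005, -0.1085, 0.05, 0]
    - [0.5, 0.0005, -0.1085, 0.02, 0]
    - [0.5, 0.0005, -0.1085, -0.01, 0]
    - [0.5, 0.0005, -0.1085, -0.018, 0]
    - [0.5, 0.0005, -0.1085, -0.018, 0]

```text
time: 36.15
tool_pos: [0.4601, 0.0872, 0.0379]
ee_rot: [-3.141, 0.0, 0.0]
wrist_force: [0.3, -0.3, 0.7]
width: 0.0468
```

```bash
python3 - <<'E'
from ov import *
c=ov("w25",[])
im=c["img"];cv2.imwrite("pics/w25c.png",cv2.resize(im[60:270,220:420,::-1],None,fx=2.8,fy=2.8,interpolation=2))
c=cam("scene");cv2.imwrite("pics/c25.png",cv2.resize(c["img"][100:230,280:430,::-1],None,fx=4,fy=4,interpolation=2))
E
```

```text
36.15 0.0468296998166893 [0.4601 0.0872 0.0379] [-3.1413e+00  4.0000e-04  0.0000e+00] [ 0.3 -0.3  0.7]
```

View pics/w25c.png

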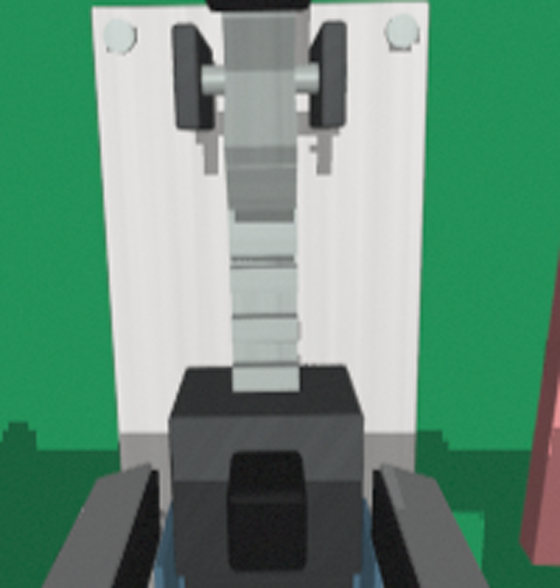

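View pics/c25.png

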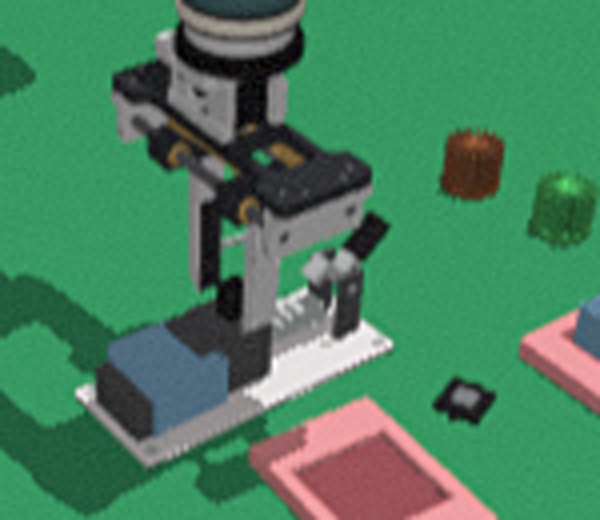

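>>> arm_command:
  plan:
    - [0, 0, 0, 0, 0]
    - [0, 0, 0, 0, 0]
    - [0, 0, 0, 0, 0]
    - [0, 0, 0, 0, 0]
    - [0, 0, 0.005, 0, 0]
    - [0, 0, 0.012, 0, 0]
    - [0, 0, 0.02, 0, 0]
    - [0, 0, 0.028, 0, 0]
    - [0, 0, 0.035, 0, 0]
    - [0, 0, 0.038, 0, 0]

```text
time: 37.5
tool_pos: [0.4597, 0.1252, 0.0381]
ee_rot: [3.14, 0.001, 0.001]
wrist_force: [-3.6, -7.0, 6.5]
width: 0.0157
```

>>> arm_command:
  plan:
    - [0, 0, 0.002, 0, 0]
    - [0, 0, 0.002, 0, 0]

```text
time: 37.75
tool_pos: [0.4596, 0.1251, 0.0381]
ee_rot: [3.137, 0.001, 0.0]
wrist_force: [-4.2, -8.7, 6.7]
width: 0.016
```

```bash
python3 - <<'E'
from ov import *
c=ov("w26",[])
im=c["img"];cv2.imwrite("pics/w26c.png",cv2.resize(im[60:270,220:420,::-1],None,fx=2.8,fy=2.8,interpolation=2))
c=cam("scene");cv2.imwrite("pics/c26.png",cv2.resize(c["img"][100:230,280:430,::-1],None,fx=4,fy=4,interpolation=2))
E
```

```text
37.75 0.016032197078782534 [0.4596 0.1251 0.0381] [3.1366e+00 1.2000e-03 3.0000e-04] [-4.2 -8.7  6.7]
```

View pics/c26.png

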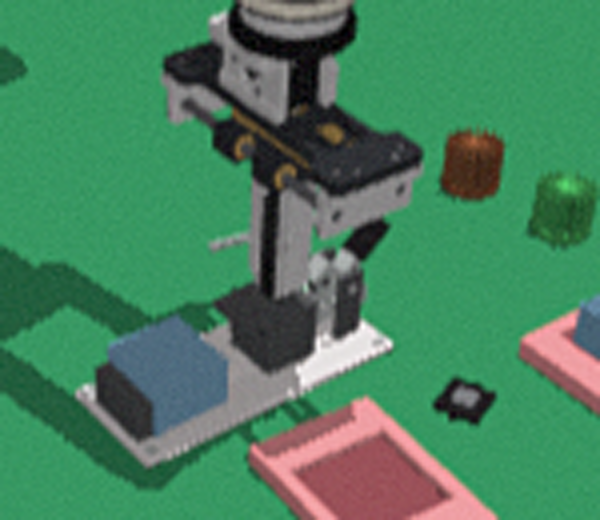

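>>> arm_command:
  plan:
    - [0.5, 0, -0.002, 0, 0]
    - [0.5, 0, -0.002, 0, 0]
    - [0.5, 0, -0.002, 0, 0]
    - [0.5, 0, -0.002, 0, 0]
    - [1, 0, -0.002, 0.03, 0]
    - [1, 0, -0.03, 0.07, 0]
    - [1, 0, -0.07, 0.085, 0]
    - [1, 0, -0.0915, 0.085, 0]
    - [1, 0, -0.0915, 0.085, 0]
    - [1, 0, -0.0915, 0.085, 0]

```text
time: 39.1
tool_pos: [0.4599, 0.0362, 0.1225]
ee_rot: [-3.141, 0.001, 0.0]
wrist_force: [-0.5, 0.0, -0.1]
width: 0.0941
```

```bash
python3 - <<'E'
from ov import *
c=ov("w27",[(box(.460,.036,1.5708,.056,.056,.046,.046),(0,0,255))])
print(fbox(c,(315,200),.056,.056,.006,.046,(.46,.036),[-.1,.1]))
E
```

```text
39.1 0.09407368878692841 [0.4599 0.0362 0.1225] [-3.1408e+00  6.0000e-04  2.0000e-04] [-0.5  0.  -0.1]
(array([0.4615, 0.0372, 0.0233]), np.float64(0.964), 3979)
```

View pics/w27.png

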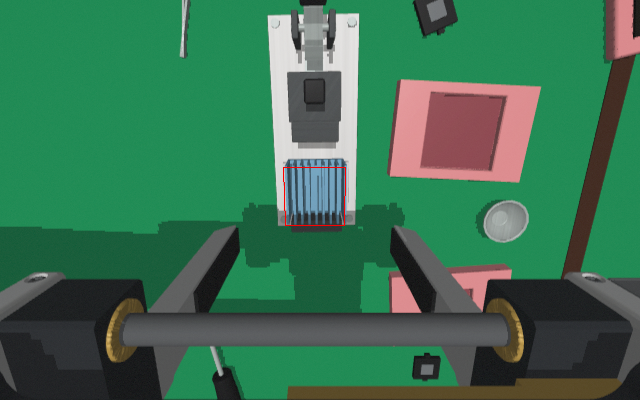

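>>> arm_command:
  plan:
    - [0.9, 0.001, 0.001, -0.03, 1]
    - [0.9, 0.001, 0.001, -0.06, 1]
    - [0.9, 0.001, 0.001, -0.09, 1]
    - [0.9, 0.001, 0.001, -0.115, 1]
    - [0.9, 0.001, 0.001, -0.123, 1]
    - [0.9, 0.001, 0.001, -0.123, 1]
    - [0, 0.001, 0.001, -0.123, 1]
    - [0, 0.001, 0.001, -0.123, 1]
    - [0, 0.001, 0.001, -0.123, 1]
    - [0, 0.001, 0.001, -0.123, 1]

```text
time: 40.4
tool_pos: [0.4616, 0.0365, 0.0006]
ee_rot: [3.142, -0.001, 0.017]
wrist_force: [-0.6, 0.4, 1.9]
width: 0.0557
```

>>> arm_command:
  plan:
    - [0, 0, 0, 0, 0]
    - [0, 0, 0, 0, 0]
    - [0, 0, 0, 0.004, 0]
    - [0, 0, 0, 0.01, 0]
    - [0, 0, 0, 0.025, 0]
    - [0, 0, 0, 0.05, 0]
    - [0, 0, 0, 0.08, 0]
    - [0, 0, 0, 0.09, 0]
    - [0, 0, 0, 0.09, 0]

```text
time: 41.52
tool_pos: [0.4617, 0.0365, 0.0907]
ee_rot: [3.141, -0.002, 0.017]
wrist_force: [1.0, 0.6, -1.7]
width: 0.0555
```

```bash
python3 - <<'E'
from ov import *
c=ov("w28",[])
c=cam("scene");cv2.imwrite("pics/c28.png",cv2.resize(c["img"][80:230,260:430,::-1],None,fx=4,fy=4,interpolation=2))
E
```

```text
41.525 0.05552580076816418 [0.4617 0.0365 0.0907] [ 3.1414e+00 -2.0000e-03  1.7400e-02] [ 1.   0.6 -1.7]
```

View pics/w28.png

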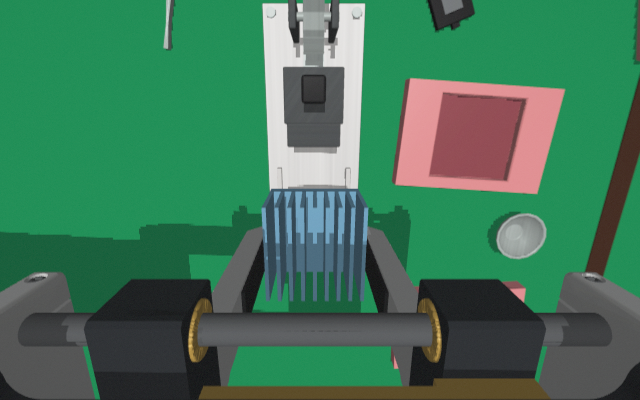

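View pics/c28.png

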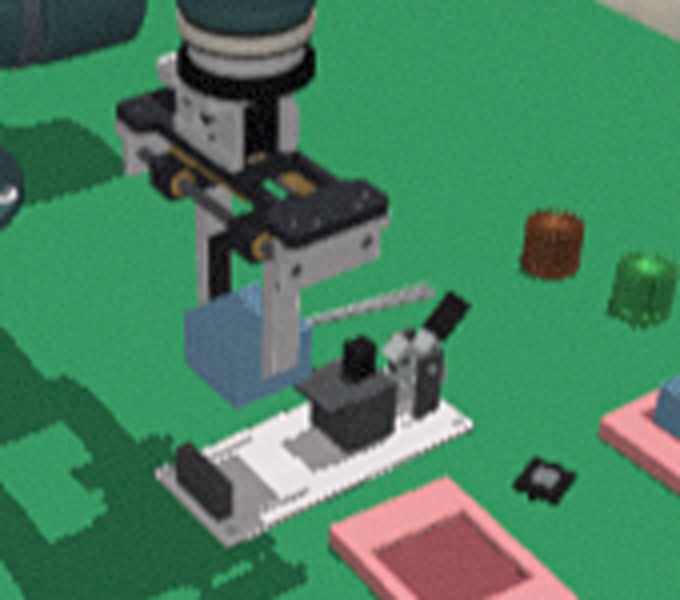

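>>> arm_command:
  plan:
    - [0, 0.02, 0.008, 0.005, 0]
    - [0, 0.06, 0.022, 0.005, -2]
    - [0, 0.1, 0.037, 0.005, -4]
    - [0, 0.13, 0.048, 0, -4]
    - [0, 0.1415, 0.0525, 0, -4]
    - [0, 0.1415, 0.0525, -0.01, -4]
    - [0, 0.1415, 0.0525, -0.01, -4]

```text
time: 42.5
tool_pos: [0.6005, 0.0886, 0.078]
ee_rot: [3.141, 0.004, -0.053]
wrist_force: [0.1, -0.7, -0.7]
width: 0.0563
```

```bash
python3 - <<'E'
from ov import *
c=ov("w29",[(box(.603,.0898,-.055,.132,.092,.014,.014),(255,0,0)),(box(.603,.0898,-.055,.072,.072,.014,.014),(0,255,255))])
for u in((466,250),(530,236),(490,200)): print(atz(c,u,.02).round(3))
E
```

```text
42.5 0.05626523091268818 [0.6005 0.0886 0.078 ] [ 3.1409  0.0041 -0.0526] [ 0.1 -0.7 -0.7]
[0.735 0.037 0.02 ]
[0.791 0.047 0.02 ]
[0.752 0.083 0.02 ]
```

View pics/w29.png

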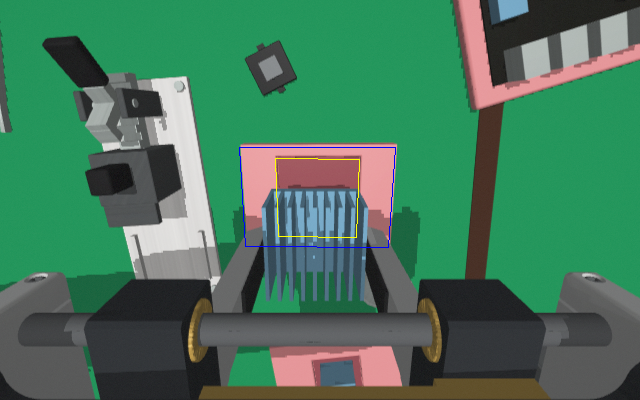

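>>> arm_command:
  plan:
    - [0, 0, 0.0015, -0.03, 0]
    - [0, 0, 0.0015, -0.055, 0]
    - [0, 0, 0.0015, -0.068, 0]
    - [0, 0, 0.0015, -0.074, 0]
    - [0, 0, 0.0015, -0.075, 0]
    - [0, 0, 0.0015, -0.076, 0]
    - [0, 0, 0.0015, -0.076, 0]

```text
time: 43.42
tool_pos: [0.6032, 0.0906, 0.0047]
ee_rot: [-3.141, -0.001, -0.052]
wrist_force: [0.2, -0.7, -1.0]
width: 0.0557
```

>>> arm_command:
  plan:
    - [0, 0, 0, -0.001, 0]
    - [0, 0, 0, -0.002, 0]
    - [0, 0, 0, -0.003, 0]
    - [0, 0, 0, -0.003, 0]

```text
time: 43.92
tool_pos: [0.6028, 0.0905, 0.0016]
ee_rot: [-3.142, -0.0, -0.052]
wrist_force: [-2.0, -0.0, 3.7]
width: 0.0556
```

Floor contact at exactly the expected height. Release.

>>> arm_command:
  plan:
    - [0, 0, 0, 0.001, 0]
    - [0.85, 0, 0, 0.001, 0]
    - [0.85, 0, 0, 0.001, 0]
    - [0.85, 0, 0, 0.001, 0]
    - [0.85, 0, 0, 0.005, 0]
    - [0.85, 0, 0, 0.03, 0]
    - [0.9, 0, 0, 0.08, 0]
    - [1, 0, 0, 0.13, 0]
    - [1, 0, 0, 0.13, 0]
    - [1, 0, 0, 0.13, 0]

```text
time: 45.18
tool_pos: [0.6024, 0.0905, 0.1306]
ee_rot: [3.142, 0.0, -0.052]
wrist_force: [-0.1, -0.6, -1.1]
width: 0.0941
```

```bash
python3 - <<'E'
from ov import *
c=ov("w30",[(box(.603,.0915,-.055,.072,.072,.014,.014),(0,255,255))])
print(fbox(c,(315,190),.056,.056,.007,.047,(.603,.0915),[-.1,.1]))
E
```

```text
45.175 0.09406409717586764 [0.6024 0.0905 0.1306] [ 3.1415e+00  3.0000e-04 -5.2400e-02] [-0.1 -0.6 -1.1]
(array([ 0.6028,  0.091 , -0.0378]), np.float64(0.901), 3547)
```

View pics/w30.png

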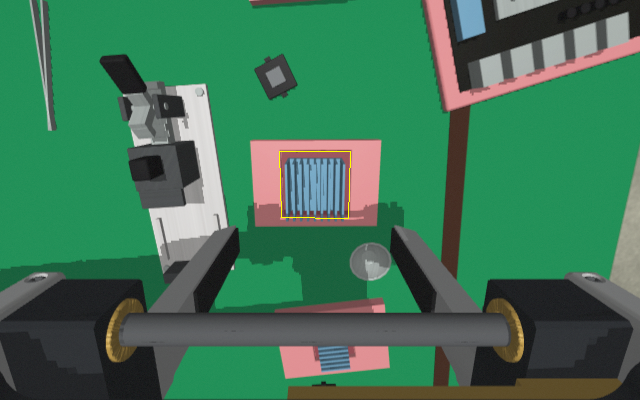

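>>> arm_command:
  plan:
    - [1, -0.05, 0, 0.03, 0]
    - [1, -0.1, 0, 0.06, 0]
    - [1, -0.15, 0, 0.08, 0]
    - [1, -0.2, 0, 0.1, 0]
    - [1, -0.2, 0, 0.1, 0]
    - [1, -0.2, 0, 0.1, 0]

```text
time: 45.98
tool_pos: [0.4025, 0.0905, 0.2292]
ee_rot: [3.141, 0.002, -0.052]
wrist_force: [0.6, -0.6, 0.4]
width: 0.0938
```

```bash
python3 - <<'E'
from ov import *
for n in("scene","side"):
    c=cam(n);i=c["img"][:,:,::-1]
    cv2.imwrite(f"pics/{n}31.png",cv2.resize(i[140:350,170:480] if n=="scene" else i[140:340,170:370],None,fx=2.5 if n=="scene" else 3,fy=2.5 if n=="scene" else 3,interpolation=2))
print(robot.get_obs()["wrist_force"])
E
```

```text
[0.16585384 0.85820419 0.4499699 ]
```

View pics/scene31.png

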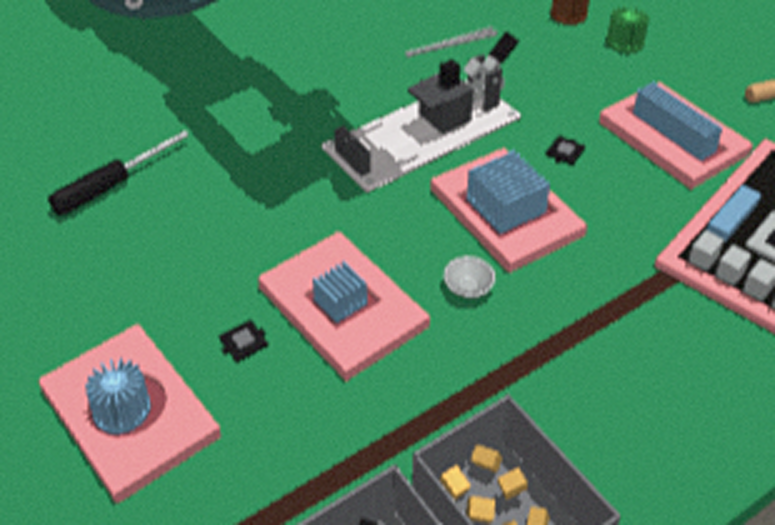

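View pics/side31.png

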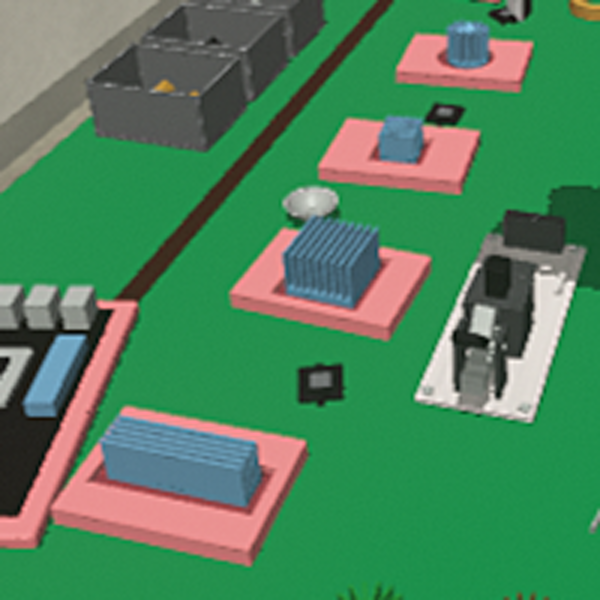

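```bash
python3 - <<'E'
from ov import *
cs={n:cam(n) for n in("scene","side")}
def run(nm,mod,x0,st):
    prs=[(cs[n],cmask(cs[n],BL,BH,proj(cs[n],[*x0[:2],.025])[0])) for n in cs]
    print(nm,[(a.round(4),round(b,3)) for a,b in[fit(prs,mod,x0,st)]+[fit([p],mod,x0,st) for p in prs]],[int(m.sum()) for _,m in prs])
s=[.006,.006]
run("round z7",lambda v:cyl(*v,.046,.007,.045),[.609,-.314],s)
run("round zfree",lambda v:cyl(v[0],v[1],.046,v[2],v[2]+.038),[.609,-.314,.01],s+[.006])
run("small",lambda v:box(v[0],v[1],v[3],.034,.034,v[2],v[2]+.03),[.614,-.11,.01,.08],s+[.006,.1])
run("long",lambda v:box(v[0],v[1],v[3],.096,.024,v[2],v[2]+.034),[.617,.311,.01,.02],s+[.006,.1])
run("large",lambda v:box(v[0],v[1],v[3],.056,.056,v[2],v[2]+.04),[.603,.091,.01,-.05],s+[.006,.1])
im=cs["scene"]["img"][:,:,::-1].copy()
im=cv2.resize(im,None,fx=4,fy=4,interpolation=2)
def pl(P,col):
    p=proj(cs["scene"],P);cv2.polylines(im,[np.int32(((p+.5)*4).round())],True,col,1)
pl(cyl(.609,-.3145,.062,.014,.014)[:40],(0,255,255));pl(cyl(.609,-.3145,.046,.007,.007)[:40],(255,0,0));pl(cyl(.609,-.3145,.046,.045,.045)[:40],(255,255,0))
u=(proj(cs["scene"],[.609,-.3145,.02])[0]*4).astype(int)
cv2.imwrite("pics/r32.png",cv2.resize(im[u[1]-170:u[1]+170,u[0]-200:u[0]+200],None,fx=1.7,fy=1.7))
E
```

```text
round z7 [(array([ 0.609 , -0.3174]), np.float64(0.773)), (array([ 0.6087, -0.3176]), np.float64(0.805)), (array([ 0.6102, -0.3146]), np.float64(0.745))] [564, 192]
round zfree [(array([ 0.6094, -0.3173,  0.0022]), np.float64(0.78)), (array([ 0.5465, -0.3059, -0.0787]), np.float64(0.944)), (array([ 0.6085, -0.3173,  0.0058]), np.float64(0.745))] [564, 192]
small [(array([ 0.6147, -0.1112,  0.0039,  0.2707]), np.float64(0.793)), (array([ 0.5479, -0.0724, -0.0846,  0.0681]), np.float64(0.936)), (array([ 0.6134, -0.1077,  0.0061,  0.2814]), np.float64(0.799))] [334, 192]
long [(array([ 0.6181,  0.3089,  0.0042, -0.0336]), np.float64(0.848)), (array([ 0.5636,  0.3843, -0.0657,  0.0579]), np.float64(0.901)), (array([ 0.637 ,  0.2845, -0.0251,  0.0196]), np.float64(0.947))] [519, 1089]
large [(array([0.6035, 0.0886, 0.0055, 0.0514]), np.float64(0.868)), (array([ 0.5624,  0.1262, -0.0462, -0.0431]), np.float64(0.959)), (array([ 0.6297,  0.0346, -0.0389, -0.0716]), np.float64(0.953))] [714, 738]
```

View pics/r32.png

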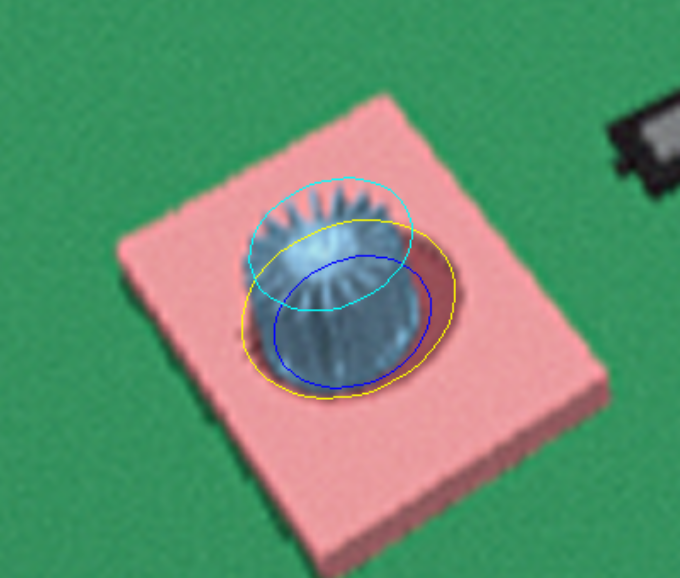

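```bash
python3 -c "
from bench import robot
print(robot.close_job(), robot.get_obs()['time'])"
```

```text
the job is handed in; nothing more can be done
the job is handed in; nothing more can be done
```

I seated all four heat sinks upright in their matching recesses and handed the job in at about 46 s. The gripper was open, clear of everything and at zero contact force.

**Order of work:** I placed the small square, long and round sinks first. At the jig I tipped the pawl lever well over, to about 0.9 rad by eye. I then pulled the clamp bar back 37.9 mm by its grip post, to its stop, and lifted the large square sink out to its nest.

**Last checks:** The final scene and side pictures show every sink inside its own recess, the bar back and the lever over. They also show the brown and green look-alikes untouched.
- **Floor contact:** I felt the recess floor before letting go for the long, round and large sinks (1.8, 5.8 and 3.7 N). I felt none for the small one, so I released it at the calculated height.
- **Camera fits:** These put each sink bottom at 2–6 mm, within a few millimetres of the 7 mm floor. Single-camera fits that also solved for height mostly came out meaningless, so I ignored them.
- **Round sink off-centre:** It sits up to about 4 mm off centre by one fit, within the 8 mm margin.

**Grasp trouble:** The real fingertips sit about 22 mm behind the stated TCP. My first closings on the small sink therefore shut above it, once pressing on its top with about 5 N. One shallow grasp lifted it about 30 mm. I set it back down and re-gripped lower; it did not tip or move.

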